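Clamp the sample boxes on the shaker

ROBOT

A 7-joint arm with a two-finger parallel gripper is mounted at the origin on the work surface. World frame = base frame: x ahead of the robot, y to its left, z up, the work surface at z = 0. Lengths are in m, angles in rad, forces in N, time in s.
With the tool pointing down it reaches from about 0.425 to 1.025 m from the base axis. Payload 9.4 kg.
Tool frame: the origin (TCP) lies on the centre line of the jaws, within the pads' length; the fingertips stand 8 mm ahead of it and the grasp point (between the pads) lies 11 mm behind it; y points along the fingers, z is the direction in which the jaws open and shut, and the axes are right-handed (so a half turn about y gives the same grasp; the last joint's range is limited). The gripper opens to 85 mm and grips with 20 to 120 N. Pads are 22 mm wide; open, the fingers measure 114 mm over their backs; the gripper's body (76 mm by 85 mm) begins 54 mm behind the grasp point. The pads swing forward as they close: fully open they stand 13 mm farther back than shut.
Start: joints at [1.125, 0.599, -0.003, 1.599, 0.002, 0.943, -0.08], TCP at [0.261, -0.676, 0.239] pointing down, gripper open.
Joint ranges: [-2.57, 2.57], [-0.35, 1.97], [-1.29, 1.29], [0.11, 2.56], [-1.05, 4.19], [0.11, 1.86], [-2.63, 2.63]. Speed limits (rad/s): [2.22, 2.22, 3.01, 3.01, 3.14, 3.14, 3.14].

INTERFACE

Orientations are given as a 3x3 rotation matrix whose columns are the frame's x, y, z axes.
In Python, from workcell import manip, snapshot, get_calibration, job, find_in, masks_of, tip_of gives the robot as it stands.
- The arm moves only by the shell command python3 -m crank 'ROWS'. ROWS is JSON, a list of rows, each an object of numbers: "hand": the opening, from -1 (shut) to 1 (fully open); "tx", "ty", "tz": the shift along the tool's x, y, z in m; "ax", "ay", "az": the turn, a rotation vector about the tool's x, y, z in rad. A call has 1 to 8 rows; each row is the pose to reach, as a shift and turn from the pose measured when the call began, along the tool's axes at that moment; what a row does not reach only later rows make up. A row lasts 1/12 s, in which the tool goes at most 41.7 mm and 7.16 degrees, less where a joint would pass 70% of its speed; a pose out of reach is approached as far as the arm can. A call with a gripper value outside its range is refused whole. The fingers move at their own pace and stop on an object; the grip force is fixed at half the most. Time passes only in rows, so rows that repeat a pose let the fingers close. It gives the time, the measured TCP pose, the force and the opening at its end, in the units of the state.
- manip.state(): the state, without advancing time (a new reading comes with each control period).
- snapshot(name): name is "scene" or "top" or "wrist"; returns the picture (420x560x3 uint8, red, green, blue); there is no depth.
- get_calibration(name): a dict with "fx", "fy", "cx", "cy" (pixels), "rvec" (rotation vector, rad) and "tvec" (3), from world to camera coordinates, as OpenCV has them; the wrist camera has in their place "tool_from_camera" (4x4, takes a point from camera to tool coordinates, whose origin is the TCP and whose axes are the tool frame's). Camera axes: x right, y down, z forward; pixel columns grow to the right and rows downward; lengths in m; the calibration is good to about 2 mm. A picture is of the moment at which its call begins: read the wrist's pose just before it. get_calibration takes no time and is no camera call.
- job.job_done(): hands the job in, once; it reports no verdict.
Trained networks look in the newest picture that a camera, given by its name, has taken for a name from the list of things; names that differ only in an ending like _2 or _b are one class to them, and where a whole thing is asked for, a point or a joint stands for the part that bears it (a point fixed in the world has none). Each returns a list of dicts, best first, with "score" (0 to 1); they miss things now and then, are a little off and sometimes report something else, mostly with a low value. They report only what shows in the picture. A call takes as long as a camera call. They do not tell look-alikes from the thing itself.
- find_in(name, camera): "centre" ([column, row] in pixels, amid what is visible of it).
- masks_of(name, camera): "pixels" (420x560 bool, what is visible of it) and "centre" ([column, row] in pixels, amid what is visible of it).
- tip_of(name, camera): "centre" ([column, row] in pixels: a listed point, or the origin of a listed thing).
The state is a dict: "time_s": time; "joint_pos": joint angles; "qvel": joint speeds; "effort": joint torques, N m; "eef_pos": TCP position; "orientation": TCP orientation; "wrist_force": force on the tool from outside, world axes, zero at the start; "torque": the same for the moment, N m; "opening": finger opening in m.
Only numpy, scipy, OpenCV 4.12 (cv2) and the standard library are available. Lean on these libraries where they do the work, as an engineer would, in place of code of your own. Each camera call takes 0.05 s, during which the arm holds its last target. There are 200 camera calls.

TASK

Load the shaker: lift the stop by its tab and drop it into the notch for the number of sample boxes that stand on the bench (the notches take 2, 3, 4 or 5 boxes, counted by the dots beside them, fewest nearest the clamp), then stand all those boxes upright in the channel between jaw and stop, broad faces towards each other. Then squeeze the clamp's trigger against its handle again and again, never pushing the jaw itself, until the row is gripped firmly and the stop's sprung pad is well pressed in, let the trigger go, and leave the other things on the bench alone.

Things in the scene. Friction and masses are not known exactly. Their poses are not given: they have to be found in the camera images.
- shaker: fixed shaker platform (160 by 450 mm, flat deck 45 mm above the bench). Origin on the bench, below the middle of the channel's width; y runs along the row from the clamp (at -y) to the stop (+y), x across it, away from the robot. The channel is centred on x = 0, 70 mm wide between two 12 mm high guides, from y = -95 to 205 mm. Fully squeezed, trigger and handle are centred on y = -172 mm, x = 0.
- notch2 (a point): middle of the 2-box notch, level with the top of the notched rail (20 mm above the deck). The 3-, 4- and 5-box notches follow 38 mm apart along the shaker's y; each is 20 mm wide, with its number in black dots on the deck beside it. The right notch leaves the row 32 to 40 mm of slack for the jaw to close; one notch farther and the jaw cannot reach, one nearer and the boxes do not fit.
- stop (a joint): position of the stop along the rail in m, growing away from the clamp: 0 in the 2-box notch (where it starts), 0.038, 0.076, 0.114 in those for 3, 4, 5; it has 4 mm of play to either side in a notch. It stays on its rail, stays upright and slides easily once lifted.
- stop_lift (a joint): height of the stop above its seated position, m: 0 seated, over 0.012 its tooth clears the rail, 0.030 at most. It weighs 0.2 kg and falls by itself.
- tab (a point): centre of the stop's upright grey lifting tab, 16 mm thick along the shaker's x, 22 mm along its y, 36 mm high (18 mm above and below this point; the wider stop block begins under it). It stands 31 mm beyond the pad's face.
- pad_face (a point): centre of the face of the stop's sprung black pad, which looks towards the clamp (35 mm above the deck); the pad is 50 mm wide, 46 mm high
- pad (a joint): how far the pad is pressed into the stop, m: 0 free, 0.006 fully in; spring of 1200 N/m. Over 0.0025 counts as a firm grip.
- jaw_face (a point): centre of the sliding jaw's face, which looks towards the stop (35 mm above the deck); the jaw is 52 mm wide, 14 mm thick, its top 59 mm above the deck
- jaw (a joint): travel of the jaw towards the stop, m: 0 at rest, 0.055 at most. A brake of 7 N holds it wherever the trigger leaves it; it only goes forwards.
- trigger_top (a point): middle of the top end of the grey trigger, an upright plate 28 mm (shaker's x) by 12 mm (its y), standing free from 21 to 81 mm above the deck, on the side of the handle away from the row
- handle_top (a point): middle of the top end of the fixed black handle, an upright post 28 by 14 mm (shaker's x, y), 85 mm high above the deck, 39 mm from the trigger at rest (centres, along y), on the row's side of it. Trigger and handle measure 52 mm over their outer faces at rest, 39 mm fully squeezed; only the trigger moves. Under them a housing rises 19 mm over the deck.
- trigger (a joint): squeeze of the trigger towards the handle, m: 0 at rest, 0.013 fully squeezed. A spring of 3 to 5 N brings it back when let go. Each full squeeze and release moves the jaw on by about 7 to 13 mm in ratchet steps of 7 mm (the trigger must come back for the next bite); with a row of boxes it takes up to 25 N.
- box1_c (a point): a white lidded sample box standing upright, 60 mm (its x) by 38 mm (its y) by 70 mm high, about 0.11 kg, bottom-heavy (centre of mass 19 mm up); may be absent (then no reading). This point is its centre, 35 mm above its underside; z up the box. To fit the channel, its x lies along the shaker's x (either way round) and its 38 mm thickness along the row.
- box2_c (a point): a white lidded sample box standing upright, 60 mm (its x) by 38 mm (its y) by 70 mm high, about 0.11 kg, bottom-heavy (centre of mass 19 mm up); may be absent (then no reading). This point is its centre, 35 mm above its underside; z up the box. To fit the channel, its x lies along the shaker's x (either way round) and its 38 mm thickness along the row.
- box3_c (a point): a white lidded sample box standing upright, 60 mm (its x) by 38 mm (its y) by 70 mm high, about 0.11 kg, bottom-heavy (centre of mass 19 mm up); may be absent (then no reading). This point is its centre, 35 mm above its underside; z up the box. To fit the channel, its x lies along the shaker's x (either way round) and its 38 mm thickness along the row.
- box4_c (a point): a white lidded sample box standing upright, 60 mm (its x) by 38 mm (its y) by 70 mm high, about 0.11 kg, bottom-heavy (centre of mass 19 mm up); may be absent (then no reading). This point is its centre, 35 mm above its underside; z up the box. To fit the channel, its x lies along the shaker's x (either way round) and its 38 mm thickness along the row.
- box5_c (a point): a white lidded sample box standing upright, 60 mm (its x) by 38 mm (its y) by 70 mm high, about 0.11 kg, bottom-heavy (centre of mass 19 mm up); may be absent (then no reading). This point is its centre, 35 mm above its underside; z up the box. To fit the channel, its x lies along the shaker's x (either way round) and its 38 mm thickness along the row.
- vial_a: bystander: small clear vial, 28 mm wide, 60 mm high; origin under its foot
- vial_b: bystander: small amber vial, 28 mm wide, 60 mm high
- reagent: bystander: glass bottle with blue cap, 70 mm wide, 150 mm high
- beaker: bystander: glass beaker, 76 mm wide, 95 mm high
- dishes: bystander: stack of clear dishes, 90 mm wide, 42 mm high
- tip_rack: bystander: pipette tip box, 87 by 122 by 70 mm
- timer: bystander: flat white timer, 60 by 75 by 20 mm
Things that resemble listed ones, but are neither listed nor needed, are in the scene too. What is shaped like the part that bears box4_c but black or pink is not meant.

How it is judged:
On the way, in this order (a step that is already met when the one before it is completed fails the run):
1. the stop is lifted out of its notch (value of joint stop_lift above 0.012 m), for 0.1 s.
2. the stop is dropped into another notch (value of joint stop_lift below 0.003 m and value of joint stop above 0.03 m), for 0.2 s.
3. all boxes stand upright in the channel between jaw and stop, broad faces towards each other (x of box1_c in the frame of shaker between -0.012 and 0.012 m and z of box1_c in the frame of shaker between 0.074 and 0.086 m and y of each of box1_c, box2_c, box3_c, box4_c, box5_c in the frame of jaw_face above 0.01 m and y of each of box1_c, box2_c, box3_c, box4_c, box5_c in the frame of pad_face below -0.01 m and angle between each of box1_c, box2_c, box3_c, box4_c, box5_c's own z axis and vertical below 0.12 rad and angle between the x axis of each of box1_c, box2_c, box3_c, box4_c, box5_c and the x axis of shaker, either way round below 0.2 rad and x of box2_c in the frame of shaker between -0.012 and 0.012 m and z of box2_c in the frame of shaker between 0.074 and 0.086 m and x of box3_c in the frame of shaker between -0.012 and 0.012 m and z of box3_c in the frame of shaker between 0.074 and 0.086 m and x of box4_c in the frame of shaker between -0.012 and 0.012 m and z of box4_c in the frame of shaker between 0.074 and 0.086 m and x of box5_c in the frame of shaker between -0.012 and 0.012 m and z of box5_c in the frame of shaker between 0.074 and 0.086 m), for 0.2 s.
4. the trigger is squeezed and presses the row against the stop's pad (value of joint trigger above 0.003 m and value of joint pad above 0.002 m), for 0.05 s.
At the end, for the whole second after the job is handed in: Every box stands upright (7 degrees) on the deck between jaw and stop, within 12 mm of the channel's middle, turned under 11 degrees, at rest; the stop is seated (3 mm), its pad pressed in over 2.5 mm, the trigger let go (3 mm) (all of step 3 and value of joint pad above 0.0025 m and value of joint each of stop_lift, trigger below 0.003 m and linear speed of each of box1, box2, box3, box4, box5 below 0.02 m/s); the robot touches nothing.
It fails at once if the jaw is pushed by hand (over 6 N) instead of by its trigger (contact force between any of the arm, the fingers and jaw above 6 N).
It fails at once if another thing on the bench is disturbed (moved over 40 mm) (distance of any of vial_a, vial_b, reagent, beaker, dishes, tip_rack, timer from where it was at the start of the episode above 0.04 m).
Of box1, box2, box3, box4, box5 only 3 to 5 are there at a start; the rules pass over those that are not, and their reading is None.
At some moment in a run one of box1, box2, box3, box4, box5 may be knocked a few centimetres aside while the robot is not near it.
It also fails if it takes over 210 s, if anything falls off the work surface, if the arm or the gripper's body presses on something with over 40 N, if the wrist force passes 120 N, or if a joint passes its speed limit or range.

## Working session

There is one attempt and no reset: what is moved stays moved. The work goes in short steps, Python scripts to look and compute and a shell command to move; the robot and the scene stay as the last step left them, time stands still between calls to the robot, and variables do not carry over. Pictures are saved under pics/ and viewed, about 12 in all and at most 16, crops included, and the job is handed in when it is done.

```bash
mkdir -p pics; ls; cat > h.py <<'E'
import numpy as np, cv2
from workcell import manip, snapshot, get_calibration, job, find_in, masks_of, tip_of
def cam(n):
    c=get_calibration(n); K=np.array([[c['fx'],0,c['cx']],[0,c['fy'],c['cy']],[0,0,1.]])
    if 'rvec' in c:
        R=cv2.Rodrigues(np.array(c['rvec'],float))[0]; t=np.array(c['tvec'],float).ravel()
        return K,R,t
    s=manip.state(); T=np.eye(4);T[:3,:3]=np.array(s['orientation']);T[:3,3]=s['eef_pos']
    M=np.linalg.inv(T@np.array(c['tool_from_camera'])); return K,M[:3,:3],M[:3,3]
def ray(n,px,C=None):
    K,R,t=C or cam(n); d=R.T@np.linalg.inv(K)@np.array([px[0],px[1],1.]); return -R.T@t,d
def at_z(n,px,z,C=None):
    o,d=ray(n,px,C); return o+d*(z-o[2])/d[2]
def tri(obs): # [(o,d)]
    A=0;b=0
    for o,d in obs:
        d=d/np.linalg.norm(d);P=np.eye(3)-np.outer(d,d);A=A+P;b=b+P@o
    return np.linalg.solve(A,b)
def proj(n,p,C=None):
    K,R,t=C or cam(n); q=K@(R@np.array(p)+t); return q[:2]/q[2]
def save(im,f,s=1): cv2.imwrite('pics/'+f,cv2.resize(im[:,:,::-1],None,fx=s,fy=s,interpolation=cv2.INTER_CUBIC))
def tool(v): # world vec->tool
    return np.array(manip.state()['orientation']).T@np.array(v)
E
python3 - <<'E'
from h import *
s=manip.state();print(s['time_s'],np.round(s['orientation'],3),s['opening'])
for n in['scene','top']:
    im=snapshot(n);save(im,n+'0.png',1.4)
    C=cam(n);print(n,'campos',-C[1].T@C[2])
    for k in['tab','pad_face','jaw_face','trigger_top','handle_top','notch2','box1_c','shaker']:
        print(k,[(np.round(d['centre']),round(d['score'],2)) for d in tip_of(k,n)][:9])
E
```

```text
pics
0.0 [[-0.933 -0.001  0.361]
 [-0.361  0.001 -0.933]
 [ 0.    -1.    -0.002]] 0.08558355173607417
scene campos [ 0.97960985 -0.54849063  0.95999496]
tab [(array([362., 214.]), 0.6), (array([374., 238.]), 0.35), (array([301., 260.]), 0.31)]
pad_face [(array([350., 226.]), 0.66)]
jaw_face [(array([322., 251.]), 0.98)]
trigger_top [(array([370., 156.]), 0.62), (array([286., 269.]), 0.48), (array([413., 194.]), 0.4)]
handle_top [(array([298., 259.]), 0.63)]
notch2 [(array([372., 239.]), 0.84)]
box1_c [(array([335., 170.]), 0.73)]
shaker [(array([336., 252.]), 0.55)]
top campos [ 0.25202086 -0.01842239  1.40632079]
tab [(array([227., 160.]), 0.85), (array([229., 151.]), 0.34)]
pad_face [(array([240., 169.]), 0.52), (array([228., 231.]), 0.16)]
jaw_face [(array([277., 171.]), 0.54)]
trigger_top [(array([317., 168.]), 0.58)]
handle_top [(array([309., 169.]), 0.76), (array([351., 229.]), 0.21)]
notch2 [(array([231., 151.]), 0.85)]
box1_c [(array([183., 232.]), 0.56)]
shaker [(array([254., 175.]), 0.84)]
```

View pics/scene0.png

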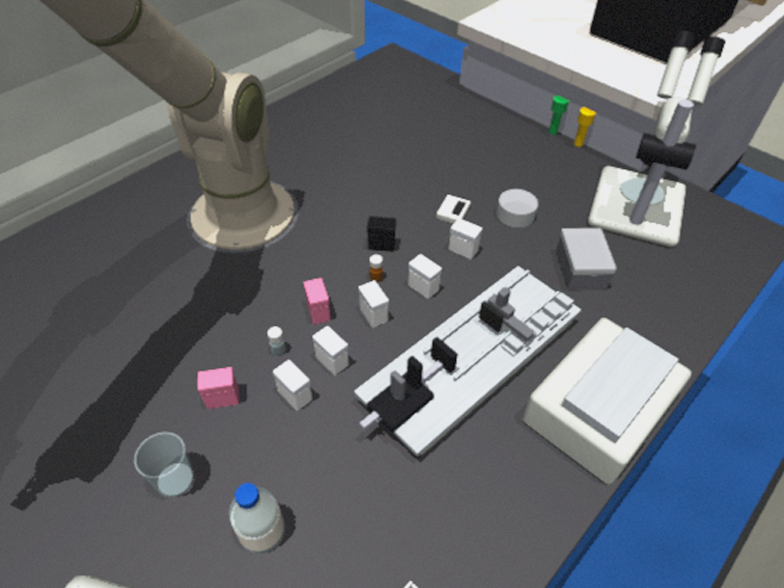

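View pics/top0.png

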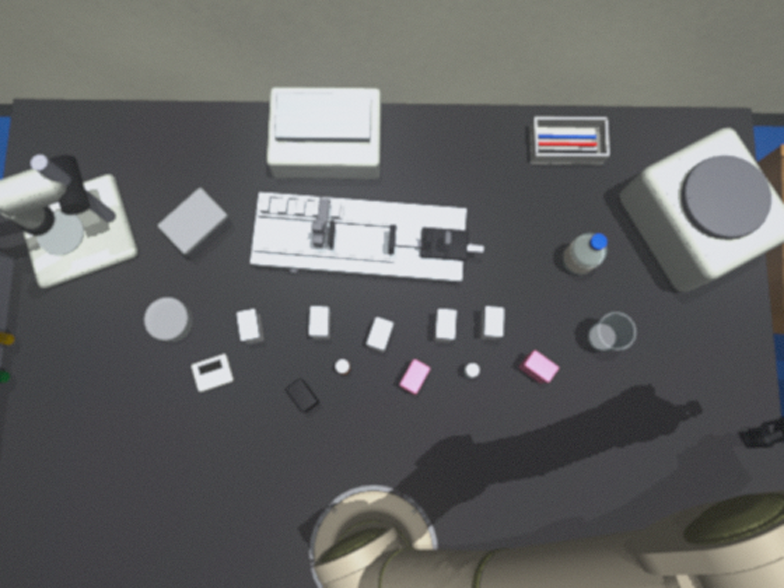

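Five white upright boxes show in the top view, at (248,326), (319,322), (380,334), (446,325) and (494,322) in the enlarged picture. The two pink ones and the black one are look-alikes. That means the 5-box notch, the leftmost at (270,205). Next I measure.

```bash
cat >> h.py <<'E'
def boxes(n='top',z=0.07):
    im=snapshot(n); out=[]
    C=cam(n)
    for d in masks_of('box1_c',n):
        m=d['pixels']; 
        if m.sum()<60: continue
        v=im[m].astype(float); 
        mu=v.mean(0); white=mu.min()>100 and mu.max()-mu.min()<30
        g=v.mean(1); thr=(np.percentile(g,90)+np.percentile(g,5))/2
        out.append((d['score'],white,np.round(d['centre']),m,mu))
    return im,C,out
def topface(im,C,m,n='top',z=0.07,thr=None):
    # top face of the box: brightest region in mask dilated
    g=im.astype(int).min(2); mm=cv2.dilate(m.astype(np.uint8),np.ones((3,3)))>0
    t,_=cv2.threshold(g[mm].astype(np.uint8).reshape(-1,1),0,255,cv2.THRESH_OTSU)
    sel=(mm&(g>max(t,np.percentile(g[mm],95)-40)))
    ys,xs=np.nonzero(sel)
    P=np.array([at_z(n,(x,y),z,C)[:2] for x,y in zip(xs,ys)]).astype(np.float32)
    (c,wh,a)=cv2.minAreaRect(P); 
    if wh[0]<wh[1]: wh=wh[::-1];a=a+90
    a=(a+90)%180-90
    return P.mean(0),np.array(c),np.array(wh),a
E
python3 - <<'E'
from h import *
im,C,o=boxes()
for s,w,c,m,mu in o: 
    f=topface(im,C,m); print(round(s,2),w,c,m.sum(),mu.round(),*[np.round(x,3) for x in f])
# shaker: detections triangulated
snapshot('scene')
for k in['tab','pad_face','jaw_face','trigger_top','handle_top','notch2']:
    a=tip_of(k,'top');b=tip_of(k,'scene')
    best=None
    for x in a[:2]:
        for y in b[:3]:
            r=[ray('top',x['centre']),ray('scene',y['centre'])];p=tri(r)
            e=np.linalg.norm(proj('top',p)-x['centre'])+np.linalg.norm(proj('scene',p)-y['centre'])
            print(k,p.round(3),'err',e.round(1),round(x['score'],2),round(y['score'],2))
m=masks_of('shaker','top')[0]['pixels'];
g=im.min(2)
ys,xs=np.nonzero(cv2.dilate(m.astype(np.uint8),np.ones((5,5)))*(g>110))
P=np.array([at_z('top',(x,y),.045,C)[:2] for x,y in zip(xs,ys)]).astype(np.float32)
print('shaker',cv2.minAreaRect(P))
print(cv2.boxPoints(cv2.minAreaRect(P)))
save(np.kron(im[120:290,130:400],np.ones((1,1,1),np.uint8)),'topcrop.png',2.9)
E
```

```text
0.85 True [183. 233.] 340 [196. 199. 202.] [0.449 0.264] [0.449 0.265] [0.058 0.036] 12.177
tab [0.642 0.125 0.113] err 3.7 0.6 0.81
tab [0.574 0.063 0.202] err 47.0 0.6 0.72
pad_face [0.635 0.089 0.085] err 1.1 0.45 0.6
jaw_face [ 0.629 -0.019  0.07 ] err 0.7 0.7 0.73
jaw_face [0.611 0.025 0.345] err 64.7 0.7 0.63
jaw_face [ 0.627 -0.222 -0.061] err 153.0 0.7 0.62
jaw_face [ 0.476  0.293 -0.379] err 26.2 0.5 0.73
jaw_face [0.488 0.281 0.101] err 44.7 0.5 0.63
jaw_face [ 0.508 -0.075 -0.095] err 243.9 0.5 0.62
trigger_top [ 0.629 -0.139  0.123] err 0.7 0.5 0.58
trigger_top [ 0.575 -0.207  0.178] err 70.4 0.5 0.21
handle_top [ 0.63  -0.099  0.125] err 1.3 0.58 0.93
notch2 [0.661 0.096 0.163] err 7.4 0.88 0.67
notch2 [0.701 0.113 0.066] err 0.7 0.88 0.62
shaker ((0.6442350149154663, 0.02244110405445099), (0.49495670199394226, 0.1712128221988678), 86.04209899902344)
[[ 0.54175097 -0.21853818]
 [ 0.71255547 -0.23035587]
 [ 0.74671906  0.2634204 ]
 [ 0.57591456  0.2752381 ]]
```

View pics/topcrop.png

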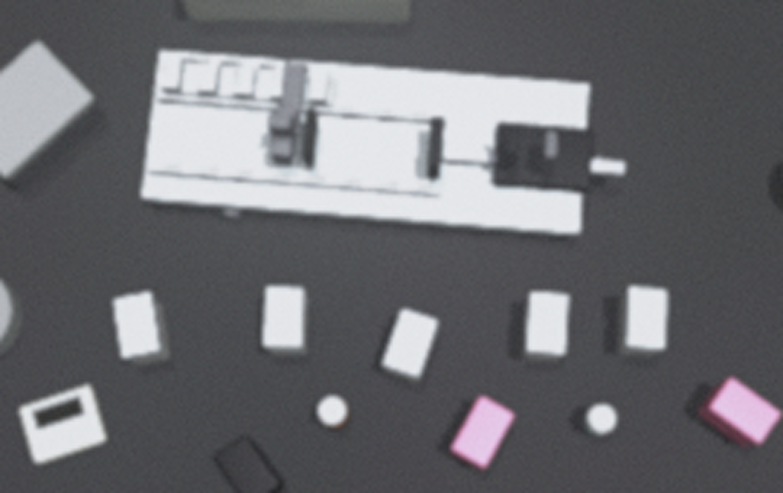

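The crop confirms five white boxes, at (138,325), (284,317), (410,343), (547,323) and (646,318), with the stop at (283,150) and the clamp on the right. Next I fit the shaker frame and the boxes.

```bash
cat >> h.py <<'E'
def whites(im,n='top',z=0.07,xr=(.36,.56),yr=(-.45,.4)):
    C=cam(n); g=im.min(2); b=cv2.medianBlur((g>150).astype(np.uint8),3); N,L,S,_=cv2.connectedComponentsWithStats(b)
    out=[]
    for i in range(1,N):
        if not 120<S[i,4]<700: continue
        ys,xs=np.nonzero(L==i); P=np.array([at_z(n,(x,y),z,C)[:2] for x,y in zip(xs,ys)]).astype(np.float32)
        c,wh,a=cv2.minAreaRect(P)
        if wh[0]<wh[1]: wh=wh[::-1];a+=90
        a=(a+90)%180-90
        if xr[0]<c[0]<xr[1] and yr[0]<c[1]<yr[1]: out.append((np.array(c).round(4),np.round(wh,3),round(a,1),S[i,4]))
    return sorted(out,key=lambda r:-r[0][1])
E
python3 - <<'E'
from h import *
im=snapshot('top')
for o in whites(im): print(o)
c=[np.array(p)/2.9+[130,120] for p in[(160,50),(590,84),(580,233),(142,200)]]
P=np.array([at_z('top',p,.045)[:2] for p in c]);print(P.round(4))
print('lens',[np.linalg.norm(P[i]-P[i-1]).round(3) for i in range(4)])
for a,b in[(1,0),(2,3)]: d=P[b]-P[a];print('yaw',np.degrees(np.arctan2(-d[0],d[1])))
print(P.mean(0))
C=cam('top');sh=(np.array([.642,.113]))
for k in['tab','pad_face','jaw_face','trigger_top','handle_top','notch2']:
    z=dict(tab=.113,pad_face=.08,jaw_face=.08,trigger_top=.126,handle_top=.13,notch2=.065)[k]
    t=tip_of(k,'top'); print(k,at_z('top',t[0]['centre'],z).round(4),t[0]['score'])
E
```

```text
(array([0.4489, 0.2639]), array([0.061, 0.039]), 11.2, np.int32(288))
(array([0.4587, 0.1188]), array([0.058, 0.037]), 1.7, np.int32(285))
(array([ 0.4354, -0.0063]), array([0.06 , 0.039]), -17.7, np.int32(284))
(array([ 0.4565, -0.1421]), array([0.058, 0.037]), -0.1, np.int32(282))
(array([ 0.4625, -0.2394]), array([0.061, 0.037]), -1.1, np.int32(284))
(array([ 0.3731, -0.3341]), array([0.057, 0.035]), 54.3, np.int32(246))
[[ 0.7421  0.259 ]
 [ 0.711  -0.1903]
 [ 0.5522 -0.1786]
 [ 0.5806  0.2695]]
lens [np.float64(0.162), np.float64(0.45), np.float64(0.159), np.float64(0.449)]
yaw -3.9656064960365653
yaw -3.6239776927563425
[0.64647576 0.03986981]
tab [0.6477 0.1247 0.113 ] 0.91
pad_face [ 0.4328 -0.4575  0.08  ] 0.47
jaw_face [ 0.6298 -0.0166  0.08  ] 0.79
trigger_top [ 0.6263 -0.1406  0.126 ] 0.45
handle_top [ 0.6219 -0.1015  0.13  ] 0.78
notch2 [0.6991 0.1122 0.065 ] 0.66
```

```bash
cat >> h.py <<'E'
TH=np.radians(-3.8)
def go(p,yaw=-3.8):  # yaw = azimuth of tool z, deg
    s=manip.state();R=np.array(s['orientation']);d=R.T@(np.array(p)-s['eef_pos'])
    a=np.radians(yaw);z=[np.cos(a),np.sin(a),0];y=[0,0,-1];x=np.cross(y,z)
    W=np.c_[x,y,z]; r=cv2.Rodrigues(R.T@W)[0].ravel()
    print('go t',d.round(4),'a',r.round(3),'pos',np.round(s['eef_pos'],4),'F',np.round(s['wrist_force'],1),'open',round(s['opening'],4),'time',round(s['time_s'],1))
E
python3 -m crank '[{"hand":1,"tx":-0.641,"tz":-0.606,"ay":-1.133},{"hand":1,"tx":-0.641,"tz":-0.606,"ay":-1.133},{"hand":1,"tx":-0.641,"tz":-0.606,"ay":-1.133},{"hand":1,"tx":-0.641,"tz":-0.606,"ay":-1.133},{"hand":1,"tx":-0.641,"tz":-0.606,"ay":-1.133},{"hand":1,"tx":-0.641,"tz":-0.606,"ay":-1.133},{"hand":1,"tx":-0.641,"tz":-0.606,"ay":-1.133},{"hand":1,"tx":-0.641,"tz":-0.606,"ay":-1.133}]'
python3 -c "
from h import *
go([.6,.10,.27])"
```

```text
go t [-0.5957 -0.0308 -0.602 ] a [ 0.    -1.136  0.   ] pos [ 0.2613 -0.6763  0.2393] F [0.4 0.  0.6] open 0.0854 time 2.0invalid input at $[0]: expected keys hand, tx, ty, tz, ax, ay, az
```

```bash
python3 -m crank '[{"hand":1,"tx":-0.59,"ty":-0.03,"tz":-0.6,"ax":0,"ay":-1.13,"az":0},{"hand":1,"tx":-0.59,"ty":-0.03,"tz":-0.6,"ax":0,"ay":-1.13,"az":0},{"hand":1,"tx":-0.59,"ty":-0.03,"tz":-0.6,"ax":0,"ay":-1.13,"az":0},{"hand":1,"tx":-0.59,"ty":-0.03,"tz":-0.6,"ax":0,"ay":-1.13,"az":0},{"hand":1,"tx":-0.59,"ty":-0.03,"tz":-0.6,"ax":0,"ay":-1.13,"az":0},{"hand":1,"tx":-0.59,"ty":-0.03,"tz":-0.6,"ax":0,"ay":-1.13,"az":0},{"hand":1,"tx":-0.59,"ty":-0.03,"tz":-0.6,"ax":0,"ay":-1.13,"az":0},{"hand":1,"tx":-0.59,"ty":-0.03,"tz":-0.6,"ax":0,"ay":-1.13,"az":0}]'
python3 -c "
from h import *
go([.6,.10,.27])"
```

```text
time_s: 2.72
eef_pos: [0.394, -0.3687, 0.2516]
orientation: [[-0.195, 0.0, 0.981], [-0.981, -0.001, -0.195], [0.001, -1.0, 0.001]]
wrist_force: [0.5, -0.2, -0.6]
opening: 0.0853
go t [-0.4999 -0.0187  0.1108] a [-0.    -0.13   0.001] pos [ 0.394  -0.3687  0.2516] F [ 0.5 -0.2 -0.6] open 0.0853 time 2.7
```

```bash
python3 -m crank '[{"hand":1,"tx":-0.5,"ty":-0.02,"tz":0.11,"ax":0,"ay":-0.13,"az":0},{"hand":1,"tx":-0.5,"ty":-0.02,"tz":0.11,"ax":0,"ay":-0.13,"az":0},{"hand":1,"tx":-0.5,"ty":-0.02,"tz":0.11,"ax":0,"ay":-0.13,"az":0},{"hand":1,"tx":-0.5,"ty":-0.02,"tz":0.11,"ax":0,"ay":-0.13,"az":0},{"hand":1,"tx":-0.5,"ty":-0.02,"tz":0.11,"ax":0,"ay":-0.13,"az":0},{"hand":1,"tx":-0.5,"ty":-0.02,"tz":0.11,"ax":0,"ay":-0.13,"az":0},{"hand":1,"tx":-0.5,"ty":-0.02,"tz":0.11,"ax":0,"ay":-0.13,"az":0},{"hand":1,"tx":-0.5,"ty":-0.02,"tz":0.11,"ax":0,"ay":-0.13,"az":0}]'
python3 -c "
from h import *
go([.6,.10,.27])"
```

```text
time_s: 3.38
eef_pos: [0.5275, -0.0634, 0.2646]
orientation: [[-0.066, 0.001, 0.998], [-0.998, -0.001, -0.066], [0.001, -1.0, 0.001]]
wrist_force: [1.1, 0.0, 0.5]
opening: 0.0854
go t [-0.1679 -0.0055  0.0615] a [-0.001 -0.     0.001] pos [ 0.5275 -0.0634  0.2646] F [1.1 0.  0.5] open 0.0854 time 3.4
```

Now the tool axes line up with the shaker: tx = −(shaker y), ty = down, tz = shaker x.

```bash
python3 -m crank '[{"hand":1,"tx":-0.168,"ty":0,"tz":0.062,"ax":0,"ay":0,"az":0},{"hand":1,"tx":-0.168,"ty":0,"tz":0.062,"ax":0,"ay":0,"az":0},{"hand":1,"tx":-0.168,"ty":0,"tz":0.062,"ax":0,"ay":0,"az":0},{"hand":1,"tx":-0.168,"ty":0,"tz":0.062,"ax":0,"ay":0,"az":0},{"hand":1,"tx":-0.168,"ty":0,"tz":0.062,"ax":0,"ay":0,"az":0},{"hand":1,"tx":-0.168,"ty":0,"tz":0.062,"ax":0,"ay":0,"az":0}]'
python3 - <<'E'
from h import *
go([.6,.10,.27])
C=cam('wrist');im=snapshot('wrist');save(im,'w1.png',1.4);print('cam',-C[1].T@C[2],C[1].T[:,2])
for k,z in dict(tab=.113,pad_face=.08,jaw_face=.08,notch2=.065,handle_top=.13,shaker=0).items():
    for t in tip_of(k,'wrist')[:2]: print(k,t['centre'],at_z('wrist',t['centre'],z,C).round(4),round(t['score'],2))
E
```

```text
time_s: 3.88
eef_pos: [0.6014, 0.1054, 0.2646]
orientation: [[-0.06, 0.002, 0.998], [-0.998, 0.002, -0.06], [-0.002, -1.0, 0.002]]
wrist_force: [0.4, -0.3, 0.3]
opening: 0.0855
go t [ 0.0054 -0.0055 -0.0011] a [-0.002  0.006 -0.002] pos [0.6014 0.1054 0.2646] F [ 0.4 -0.3  0.3] open 0.0855 time 3.9
cam [0.60568451 0.18467271 0.39949366] [-0.01618508 -0.31047177 -0.9504448 ]
tab [331.2, 173.5] [0.6443 0.1218 0.113 ] 0.98
pad_face [320.7, 197.8] [0.6384 0.0916 0.08  ] 0.66
pad_face [89.7, 212.3] [0.4153 0.0907 0.08  ] 0.43
jaw_face [379.9, 174.5] [0.6942 0.1109 0.08  ] 0.51
jaw_face [107.5, 19.2] [0.4682 0.254  0.08  ] 0.36
notch2 [321.9, 196.1] [0.6412 0.0889 0.065 ] 0.59
handle_top [318.8, 401.4] [ 0.6261 -0.1038  0.13  ] 0.62
shaker [311.1, 205.5] [0.6348 0.0594 0.    ] 0.95
```

View pics/w1.png

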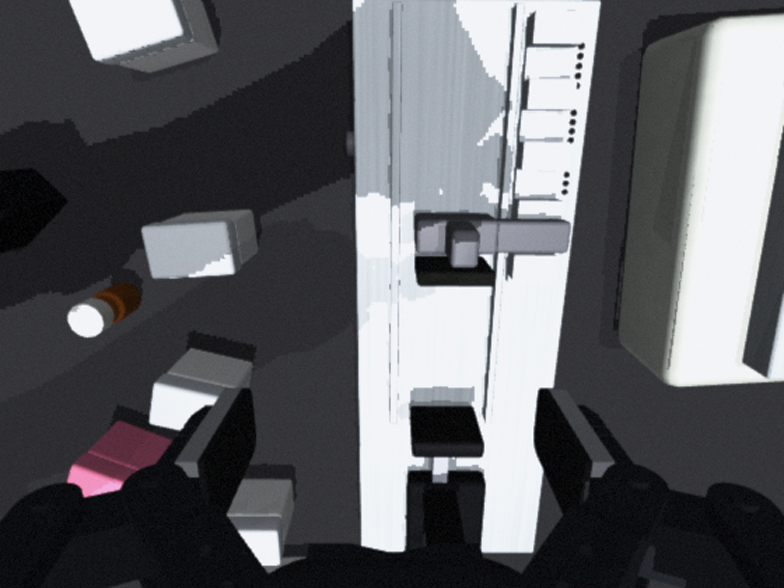

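```bash
python3 - <<'E'
from h import *
C=cam('wrist')
for nm,z,a,b in[('Lguide',.057,(397,3),(393,420)),('Rguide',.057,(518,5),(488,420)),('Ledge',.045,(353,2),(359,545)),('Redge',.045,(600,5),(534,545)),('rail',.065,(528,13),(514,215)),('ntch',.065,(528,45),(530,77)),('ntch',.065,(526,108),(528,140)),('tab tip',.131,(450,227),(476,266))]:
    p=at_z('wrist',np.array(a)/1.4,z,C);q=at_z('wrist',np.array(b)/1.4,z,C);d=p-q
    print(nm,p.round(4),q.round(4),'yaw',np.degrees(np.arctan2(-d[0],d[1])).round(2))
E
```

```text
Lguide [0.6131 0.255  0.057 ] [ 0.5901 -0.0404  0.057 ] yaw -4.45
Rguide [0.6877 0.2488 0.057 ] [ 0.6668 -0.0458  0.057 ] yaw -4.06
Ledge [0.5854 0.2602 0.045 ] [ 0.5491 -0.1782  0.045 ] yaw -4.72
Redge [0.743  0.2477 0.045 ] [ 0.7103 -0.1896  0.045 ] yaw -4.28
rail [0.6919 0.2425 0.065 ] [0.6845 0.1203 0.065 ] yaw -3.47
ntch [0.6922 0.2249 0.065 ] [0.6938 0.2066 0.065 ] yaw 4.94
ntch [0.6916 0.1885 0.065 ] [0.6932 0.1688 0.065 ] yaw 4.72
tab tip [0.6335 0.1275 0.131 ] [0.6475 0.1041 0.131 ] yaw 31.01
```

```bash
sed -i 's/-3\.8/-4.2/g' h.py; python3 -c "
from h import *
go([.643,.122,.110])"
```

```text
go t [-0.0268  0.1547  0.0408] a [-0.001  0.005  0.002] pos [0.6003 0.0984 0.2647] F [ 0.1 -0.5 -0.5] open 0.0854 time 4.2
```

```bash
python3 -m crank '[{"hand":0.3,"tx":-0.027,"ty":0,"tz":0.041,"ax":0,"ay":0.005,"az":0},{"hand":0.3,"tx":-0.027,"ty":0.03,"tz":0.041,"ax":0,"ay":0.005,"az":0},{"hand":0.3,"tx":-0.027,"ty":0.07,"tz":0.041,"ax":0,"ay":0.005,"az":0},{"hand":0.3,"tx":-0.027,"ty":0.11,"tz":0.041,"ax":0,"ay":0.005,"az":0},{"hand":0.3,"tx":-0.027,"ty":0.14,"tz":0.041,"ax":0,"ay":0.005,"az":0},{"hand":0.3,"tx":-0.027,"ty":0.154,"tz":0.041,"ax":0,"ay":0.005,"az":0},{"hand":0.3,"tx":-0.027,"ty":0.154,"tz":0.041,"ax":0,"ay":0.005,"az":0},{"hand":0.3,"tx":-0.027,"ty":0.154,"tz":0.041,"ax":0,"ay":0.005,"az":0}]'
python3 - <<'E'
from h import *
im=snapshot('wrist');save(im[80:420,150:560],'w2.png',1.6);go([.643,.122,.110]);C=cam('wrist')
for t in tip_of('tab','wrist'):print(t['centre'],at_z('wrist',t['centre'],.113,C).round(4),t['score'])
E
```

```text
time_s: 4.9
eef_pos: [0.6431, 0.1215, 0.1105]
orientation: [[-0.074, -0.0, 0.997], [-0.997, -0.002, -0.074], [0.002, -1.0, 0.0]]
wrist_force: [-0.2, -0.0, 0.0]
opening: 0.0556
go t [-0.0001  0.0016 -0.0008] a [-0.002 -0.001  0.001] pos [0.6438 0.1218 0.1116] F [0.8 0.8 1.1] open 0.0556 time 5.0
[279.1, 289.0] [0.6426 0.122  0.113 ] 0.58
```

View pics/w2.png

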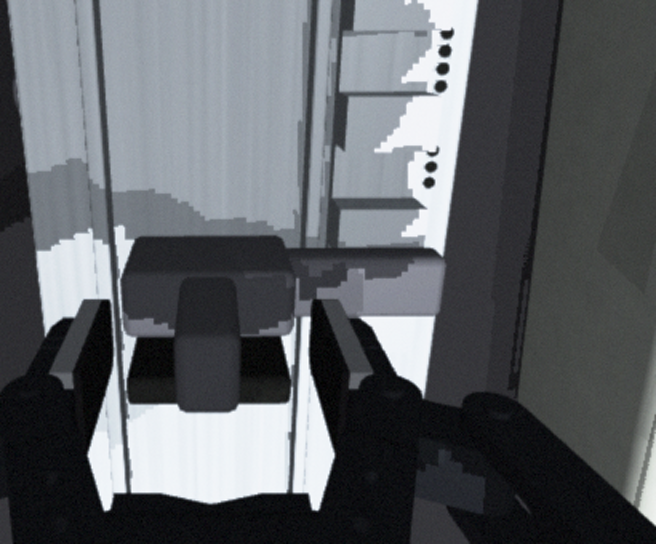

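The tab at (208,345) sits midway between the pads. I close and lift.

```bash
python3 -m crank '[{"hand":-1,"tx":0,"ty":0,"tz":0,"ax":0,"ay":0,"az":0},{"hand":-1,"tx":0,"ty":0,"tz":0,"ax":0,"ay":0,"az":0},{"hand":-1,"tx":0,"ty":0,"tz":0,"ax":0,"ay":0,"az":0},{"hand":-1,"tx":0,"ty":0,"tz":0,"ax":0,"ay":0,"az":0},{"hand":-1,"tx":0,"ty":0,"tz":0,"ax":0,"ay":0,"az":0},{"hand":-1,"tx":0,"ty":-0.01,"tz":0,"ax":0,"ay":0,"az":0},{"hand":-1,"tx":0,"ty":-0.023,"tz":0,"ax":0,"ay":0,"az":0},{"hand":-1,"tx":0,"ty":-0.023,"tz":0,"ax":0,"ay":0,"az":0}]'
python3 -m crank '[{"hand":-1,"tx":0,"ty":0,"tz":0,"ax":0,"ay":0,"az":0},{"hand":-1,"tx":-0.03,"ty":0,"tz":0,"ax":0,"ay":0,"az":0},{"hand":-1,"tx":-0.06,"ty":0,"tz":0,"ax":0,"ay":0,"az":0},{"hand":-1,"tx":-0.09,"ty":0,"tz":0,"ax":0,"ay":0,"az":0},{"hand":-1,"tx":-0.114,"ty":0,"tz":0,"ax":0,"ay":0,"az":0},{"hand":-1,"tx":-0.114,"ty":0,"tz":0,"ax":0,"ay":0,"az":0},{"hand":-1,"tx":-0.114,"ty":0,"tz":0,"ax":0,"ay":0,"az":0}]'
python3 - <<'E'
from h import *
im=snapshot('wrist');save(im[80:420,150:560],'w3.png',1.6);go([.643,.122,.110]);C=cam('wrist')
E
```

```text
time_s: 5.67
eef_pos: [0.6425, 0.1223, 0.1375]
orientation: [[-0.074, 0.001, 0.997], [-0.997, -0.002, -0.074], [0.002, -1.0, 0.001]]
wrist_force: [-7.4, -0.1, -2.2]
opening: 0.0152
time_s: 6.25
eef_pos: [0.6503, 0.237, 0.1376]
orientation: [[-0.072, 0.0, 0.997], [-0.997, -0.002, -0.072], [0.002, -1.0, 0.0]]
wrist_force: [-4.0, 1.2, -2.2]
opening: 0.0147
go t [0.1149 0.0278 0.0011] a [-0.001  0.     0.001] pos [0.6503 0.2368 0.1377] F [-4.6  0.3 -1.8] open 0.0148 time 6.3
```

View pics/w3.png

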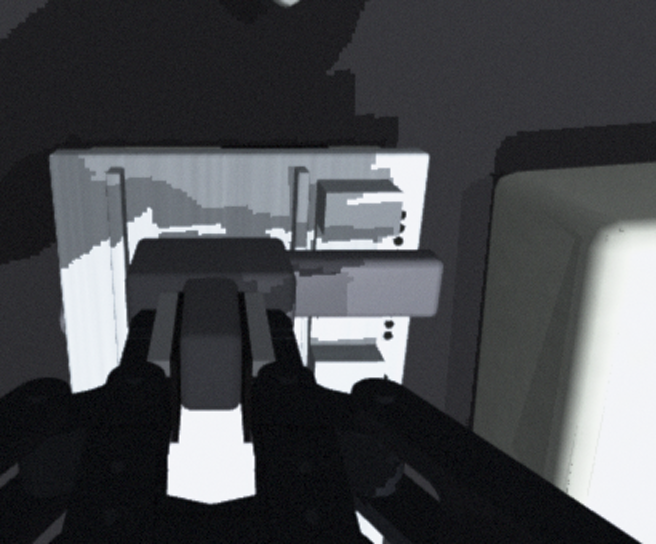

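The stop is over the last notch, with the 5-dot column partly hidden at (400,225). I lower and release.

```bash
python3 -m crank '[{"hand":-1,"tx":0,"ty":0.012,"tz":0,"ax":0,"ay":0,"az":0},{"hand":-1,"tx":0,"ty":0.024,"tz":0,"ax":0,"ay":0,"az":0},{"hand":-1,"tx":0,"ty":0.024,"tz":0,"ax":0,"ay":0,"az":0},{"hand":0.2,"tx":0,"ty":0.024,"tz":0,"ax":0,"ay":0,"az":0},{"hand":0.3,"tx":0,"ty":0.024,"tz":0,"ax":0,"ay":0,"az":0},{"hand":0.3,"tx":0,"ty":0.024,"tz":0,"ax":0,"ay":0,"az":0},{"hand":0.3,"tx":0,"ty":0.024,"tz":0,"ax":0,"ay":0,"az":0},{"hand":0.3,"tx":0,"ty":0.024,"tz":0,"ax":0,"ay":0,"az":0}]'
python3 -m crank '[{"hand":0.3,"tx":0,"ty":-0.03,"tz":0,"ax":0,"ay":0,"az":0},{"hand":0.5,"tx":0.04,"ty":-0.06,"tz":-0.03,"ax":0,"ay":0,"az":0},{"hand":1,"tx":0.08,"ty":-0.1,"tz":-0.07,"ax":0,"ay":0,"az":0},{"hand":1,"tx":0.1,"ty":-0.13,"tz":-0.1,"ax":0,"ay":0,"az":0},{"hand":1,"tx":0.12,"ty":-0.16,"tz":-0.12,"ax":0,"ay":0,"az":0},{"hand":1,"tx":0.12,"ty":-0.16,"tz":-0.12,"ax":0,"ay":0,"az":0},{"hand":1,"tx":0.12,"ty":-0.16,"tz":-0.12,"ax":0,"ay":0,"az":0}]'
python3 - <<'E'
from h import *
im=snapshot('wrist');save(im,'w4.png',1.4);C=cam('wrist')
for k,z in dict(tab=.113,pad_face=.08,jaw_face=.08).items():
    for t in tip_of(k,'wrist')[:2]: print(k,t['centre'],at_z('wrist',t['centre'],z,C).round(4),round(t['score'],2))
im=snapshot('top');save(im,'t2.png',1)
for o in whites(im):print(o)
for k,z in dict(tab=.113,pad_face=.08,jaw_face=.08).items():
    for t in tip_of(k,'top')[:2]: print(k,t['centre'],at_z('top',t['centre'],z).round(4),round(t['score'],2))
E
```

```text
time_s: 6.97
eef_pos: [0.6507, 0.2365, 0.1138]
orientation: [[-0.073, 0.001, 0.997], [-0.997, -0.001, -0.073], [0.001, -1.0, 0.001]]
wrist_force: [0.2, 0.1, 1.2]
opening: 0.0553
time_s: 7.55
eef_pos: [0.5199, 0.1231, 0.2779]
orientation: [[-0.075, 0.005, 0.997], [-0.997, -0.003, -0.075], [0.002, -1.0, 0.005]]
wrist_force: [0.3, -0.2, -1.0]
opening: 0.0852
tab [436.8, 37.1] [0.652  0.2378 0.113 ] 0.78
pad_face [414.4, 80.8] [0.6481 0.2075 0.08  ] 0.85
jaw_face [389.6, 304.6] [ 0.631  -0.0237  0.08  ] 0.65
(array([0.4486, 0.264 ]), array([0.061, 0.039]), 11.2, np.int32(271))
(array([ 0.4565, -0.1421]), array([0.058, 0.037]), -0.1, np.int32(283))
(array([ 0.4625, -0.2394]), array([0.061, 0.037]), -1.1, np.int32(287))
(array([ 0.3731, -0.3341]), array([0.057, 0.035]), 54.3, np.int32(245))
jaw_face [276.1, 169.0] [ 0.6359 -0.0182  0.08  ] 0.55
```

View pics/w4.png

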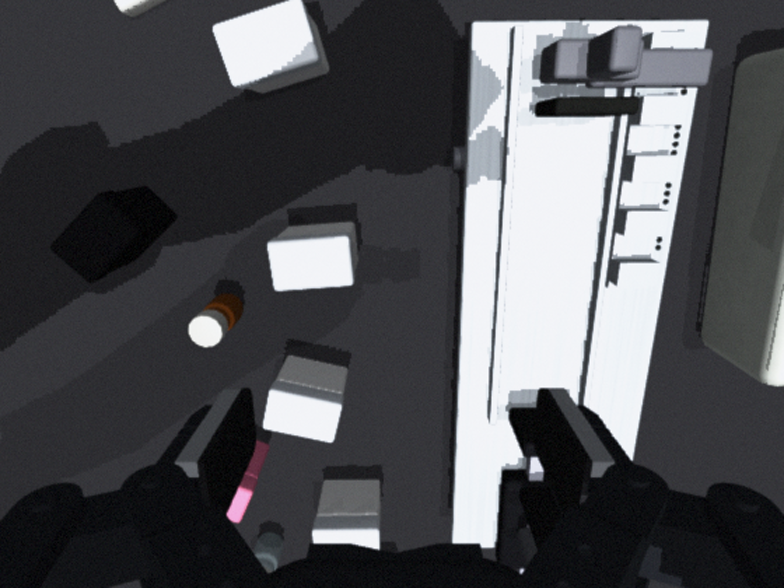

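The stop is seated in the 5-dot notch, at (625,60) in the enlarged picture. Pad to jaw is about 227 mm, so the slack is about 36 mm, as it should be. Now box A.

```bash
python3 - <<'E'
from h import *
go([.4487,.264,.13],11.2)
C=cam('wrist');print('B wrist',at_z('wrist',np.array([313,270])/1.4,.07,C).round(4))
p=np.array([[214,42],[300,1],[323,67],[243,88]])/1.4
P=np.array([at_z('wrist',q,.07,C)[:2] for q in p]);print('A wrist',P.mean(0).round(4),P.round(3))
E
```

```text
go t [-0.1319  0.1424 -0.0833] a [ 0.001 -0.268  0.001] pos [0.5224 0.1265 0.2725] F [-0.1 -0.8  0.2] open 0.0853 time 8.0
B wrist [0.4634 0.1187 0.07  ]
A wrist [0.4542 0.262 ] [[0.42  0.269]
 [0.477 0.287]
 [0.486 0.25 ]
 [0.434 0.242]]
```

```bash
python3 -m crank '[{"hand":1,"tx":-0.03,"ty":0,"tz":-0.02,"ax":0,"ay":-0.1,"az":0},{"hand":1,"tx":-0.06,"ty":0.02,"tz":-0.04,"ax":0,"ay":-0.2,"az":0},{"hand":1,"tx":-0.1,"ty":0.05,"tz":-0.06,"ax":0,"ay":-0.268,"az":0},{"hand":1,"tx":-0.132,"ty":0.09,"tz":-0.081,"ax":0,"ay":-0.268,"az":0},{"hand":1,"tx":-0.132,"ty":0.12,"tz":-0.081,"ax":0,"ay":-0.268,"az":0},{"hand":1,"tx":-0.132,"ty":0.14,"tz":-0.081,"ax":0,"ay":-0.268,"az":0},{"hand":1,"tx":-0.132,"ty":0.14,"tz":-0.081,"ax":0,"ay":-0.268,"az":0},{"hand":1,"tx":-0.132,"ty":0.14,"tz":-0.081,"ax":0,"ay":-0.268,"az":0}]'
python3 - <<'E'
from h import *
im=snapshot('wrist');save(im[100:,60:],'w5.png',1.4)
go([.450,.2635,.039],11.2)
E
```

```text
time_s: 8.62
eef_pos: [0.4501, 0.2641, 0.131]
orientation: [[0.196, -0.005, 0.981], [-0.981, -0.003, 0.196], [0.002, -1.0, -0.005]]
wrist_force: [0.0, 0.5, 0.4]
opening: 0.0853
go t [ 0.0002  0.0934 -0.0011] a [0.002 0.001 0.001] pos [0.4512 0.2641 0.1324] F [ 0.2 -0.   0.7] open 0.0857 time 8.7
```

View pics/w5.png

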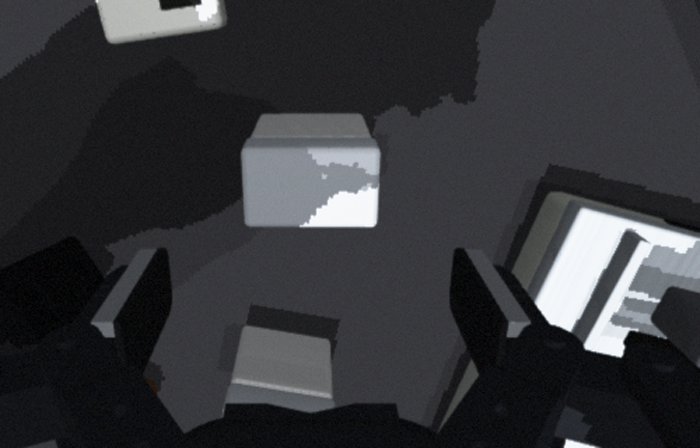

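Box A at (311,185) is centred between the fingers and aligned with them.

```bash
python3 -m crank '[{"hand":1,"tx":0,"ty":0.04,"tz":0,"ax":0,"ay":0,"az":0},{"hand":1,"tx":0,"ty":0.075,"tz":0,"ax":0,"ay":0,"az":0},{"hand":1,"tx":0,"ty":0.092,"tz":0,"ax":0,"ay":0,"az":0},{"hand":1,"tx":0,"ty":0.092,"tz":0,"ax":0,"ay":0,"az":0},{"hand":-1,"tx":0,"ty":0.092,"tz":0,"ax":0,"ay":0,"az":0},{"hand":-1,"tx":0,"ty":0.092,"tz":0,"ax":0,"ay":0,"az":0},{"hand":-1,"tx":0,"ty":0.092,"tz":0,"ax":0,"ay":0,"az":0},{"hand":-1,"tx":0,"ty":0.092,"tz":0,"ax":0,"ay":0,"az":0}]'
python3 -m crank '[{"hand":-1,"tx":0,"ty":0,"tz":0,"ax":0,"ay":0,"az":0},{"hand":-1,"tx":0,"ty":-0.03,"tz":0,"ax":0,"ay":0,"az":0},{"hand":-1,"tx":0,"ty":-0.06,"tz":0,"ax":0,"ay":0,"az":0},{"hand":-1,"tx":0,"ty":-0.1,"tz":0,"ax":0,"ay":0,"az":0},{"hand":-1,"tx":0,"ty":-0.13,"tz":0,"ax":0,"ay":0,"az":0},{"hand":-1,"tx":0,"ty":-0.13,"tz":0,"ax":0,"ay":0,"az":0},{"hand":-1,"tx":0,"ty":-0.13,"tz":0,"ax":0,"ay":0,"az":0}]'
python3 -c "
from h import *
go([.6452,.1821,.17])"
```

```text
time_s: 9.33
eef_pos: [0.4523, 0.2642, 0.0427]
orientation: [[0.194, 0.001, 0.981], [-0.981, -0.0, 0.194], [0.0, -1.0, 0.001]]
wrist_force: [-0.3, -0.8, 7.2]
opening: 0.0594
time_s: 9.92
eef_pos: [0.4534, 0.2643, 0.1754]
orientation: [[0.193, 0.006, 0.981], [-0.981, 0.002, 0.193], [-0.001, -1.0, 0.006]]
wrist_force: [0.1, -0.5, -0.9]
opening: 0.0591
go t [0.1176 0.0063 0.1724] a [-0.006  0.267 -0.002] pos [0.4534 0.2643 0.1754] F [ 0.1 -0.5 -0.9] open 0.0591 time 9.9
```

```bash
python3 -m crank '[{"hand":-1,"tx":0.02,"ty":0.006,"tz":0.035,"ax":0,"ay":0.06,"az":0},{"hand":-1,"tx":0.045,"ty":0.006,"tz":0.07,"ax":0,"ay":0.14,"az":0},{"hand":-1,"tx":0.07,"ty":0.006,"tz":0.105,"ax":0,"ay":0.21,"az":0},{"hand":-1,"tx":0.095,"ty":0.006,"tz":0.14,"ax":0,"ay":0.267,"az":0},{"hand":-1,"tx":0.1175,"ty":0.006,"tz":0.1725,"ax":-0.006,"ay":0.267,"az":0},{"hand":-1,"tx":0.1175,"ty":0.006,"tz":0.1725,"ax":-0.006,"ay":0.267,"az":0},{"hand":-1,"tx":0.1175,"ty":0.006,"tz":0.1725,"ax":-0.006,"ay":0.267,"az":0}]'
python3 - <<'E'
from h import *
im=snapshot('wrist');save(im[:,100:],'w6.png',1.4)
go([.6452,.1821,.088]);C=cam('wrist')
t=tip_of('pad_face','wrist')[0];print(at_z('wrist',t['centre'],.08,C),t)
E
```

```text
time_s: 10.5
eef_pos: [0.6468, 0.1794, 0.1682]
orientation: [[-0.078, -0.002, 0.997], [-0.997, 0.001, -0.078], [-0.0, -1.0, -0.002]]
wrist_force: [-0.5, 0.3, -1.8]
opening: 0.0592
go t [-0.0009  0.0805  0.0004] a [ 0.003 -0.002 -0.001] pos [0.6449 0.1811 0.1685] F [-0.8  0.9 -1.3] open 0.0591 time 10.6
[0.6453144  0.20923444 0.08      ] {'centre': [279.4, 179.8], 'score': 0.95}
```

View pics/w6.png

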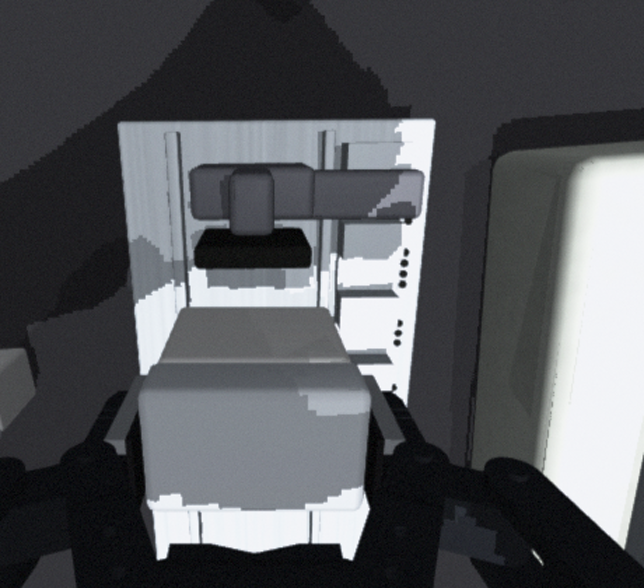

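Box A is held upright and centred on the channel; box and pad are both at column ~253. I lower and release.

```bash
python3 -m crank '[{"hand":-1,"tx":-0.001,"ty":0.035,"tz":0,"ax":0,"ay":0,"az":0},{"hand":-1,"tx":-0.001,"ty":0.065,"tz":0,"ax":0,"ay":0,"az":0},{"hand":-1,"tx":-0.001,"ty":0.079,"tz":0,"ax":0.003,"ay":-0.002,"az":0},{"hand":-1,"tx":-0.001,"ty":0.081,"tz":0,"ax":0.003,"ay":-0.002,"az":0},{"hand":-1,"tx":-0.001,"ty":0.081,"tz":0,"ax":0.003,"ay":-0.002,"az":0},{"hand":1,"tx":-0.001,"ty":0.081,"tz":0,"ax":0.003,"ay":-0.002,"az":0},{"hand":1,"tx":-0.001,"ty":0.081,"tz":0,"ax":0.003,"ay":-0.002,"az":0},{"hand":1,"tx":-0.001,"ty":0.081,"tz":0,"ax":0.003,"ay":-0.002,"az":0}]'
python3 -m crank '[{"hand":1,"tx":0,"ty":0,"tz":0,"ax":0,"ay":0,"az":0},{"hand":1,"tx":0,"ty":-0.035,"tz":0,"ax":0,"ay":0,"az":0},{"hand":1,"tx":0,"ty":-0.065,"tz":0,"ax":0,"ay":0,"az":0},{"hand":1,"tx":0.02,"ty":-0.09,"tz":-0.04,"ax":0,"ay":0,"az":0},{"hand":1,"tx":0.04,"ty":-0.1,"tz":-0.07,"ax":0,"ay":0,"az":0},{"hand":1,"tx":0.04,"ty":-0.12,"tz":-0.07,"ax":0,"ay":0,"az":0},{"hand":1,"tx":0.04,"ty":-0.12,"tz":-0.07,"ax":0,"ay":0,"az":0}]'
python3 - <<'E'
from h import *
im=snapshot('wrist');save(im,'w7.png',1.4);C=cam('wrist')
for k in['box1_c']:
  for d in masks_of(k,'wrist'):
    ys,xs=np.nonzero(d['pixels']);print(d['score'],d['centre'],at_z('wrist',d['centre'],.07,C).round(3))
go([.4595,.1188,.039],1.7)
E
```

```text
time_s: 11.27
eef_pos: [0.6436, 0.184, 0.0884]
orientation: [[-0.07, 0.001, 0.998], [-0.998, 0.002, -0.07], [-0.002, -1.0, 0.001]]
wrist_force: [0.6, 1.2, 0.3]
opening: 0.0857
time_s: 11.85
eef_pos: [0.5697, 0.1478, 0.2121]
orientation: [[-0.07, 0.004, 0.998], [-0.998, 0.001, -0.07], [-0.002, -1.0, 0.004]]
wrist_force: [1.4, -0.2, 0.7]
opening: 0.0856
0.94 [378.4, 154.9] [0.651 0.179 0.07 ]
0.66 [405.3, 80.1] [0.67  0.234 0.07 ]
0.62 [382.9, 115.1] [0.654 0.209 0.07 ]
go t [ 0.038   0.1701 -0.1099] a [-0.003 -0.1   -0.002] pos [0.5712 0.1486 0.2096] F [ 0.9 -0.1 -1.1] open 0.0853 time 11.9
```

View pics/w7.png

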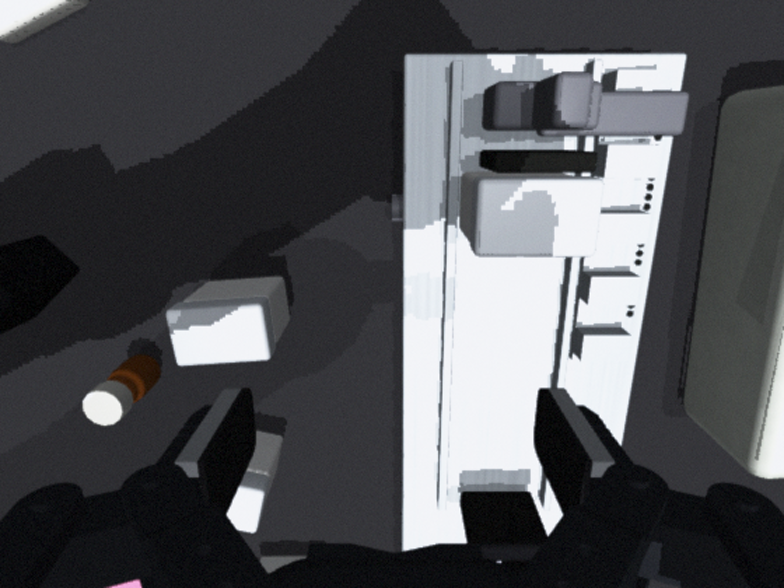

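Box A stands upright in front of the pad at (537,215). On to box B at (220,333).

```bash
python3 - <<'E'
from h import *
C=cam('wrist')
for nm,z,p in[('B',.07,[[167,313],[266,302],[273,360],[178,366]]),('A',.115,[[475,174],[605,178],[600,257],[476,254]])]:
    P=np.array([at_z('wrist',np.array(q)/1.4,z,C)[:2] for q in p]);print(nm,P.mean(0).round(4),P.round(3).tolist())
E
python3 -m crank '[{"hand":1,"tx":0.01,"ty":0,"tz":-0.035,"ax":0,"ay":-0.05,"az":0},{"hand":1,"tx":0.025,"ty":0,"tz":-0.07,"ax":0,"ay":-0.1,"az":0},{"hand":1,"tx":0.037,"ty":0.03,"tz":-0.1,"ax":0,"ay":-0.1,"az":0},{"hand":1,"tx":0.037,"ty":0.06,"tz":-0.11,"ax":0,"ay":-0.1,"az":0},{"hand":1,"tx":0.037,"ty":0.08,"tz":-0.11,"ax":0,"ay":-0.1,"az":0},{"hand":1,"tx":0.037,"ty":0.08,"tz":-0.11,"ax":0,"ay":-0.1,"az":0},{"hand":1,"tx":0.037,"ty":0.08,"tz":-0.11,"ax":0,"ay":-0.1,"az":0}]'
python3 - <<'E'
from h import *
im=snapshot('wrist')
go([.460,.1188,.039],1.7)
C=cam('wrist');o=[d for d in masks_of('box1_c','wrist') if d['pixels'].sum()>2000]
for d in o:
    f=topface(im,C,d['pixels'],'wrist');print(d['score'],np.round(d['centre']),*[np.round(x,3) for x in f])
E
```

```text
B [0.4641 0.1204] [[0.435, 0.137], [0.495, 0.14], [0.493, 0.102], [0.434, 0.102]]
A [0.6427 0.1872] [[0.613, 0.209], [0.673, 0.203], [0.673, 0.166], [0.613, 0.171]]
time_s: 12.53
eef_pos: [0.4592, 0.1202, 0.1282]
orientation: [[0.03, 0.001, 1.0], [-1.0, 0.002, 0.03], [-0.002, -1.0, 0.001]]
wrist_force: [0.1, -0.2, -0.2]
opening: 0.0855
go t [ 0.0018  0.0901 -0.0002] a [-0.003  0.    -0.002] pos [0.4599 0.1204 0.1291] F [0.7 0.3 0. ] open 0.0853 time 12.6
```

```bash
python3 -m crank '[{"hand":1,"tx":0.001,"ty":0.04,"tz":0.001,"ax":0,"ay":0,"az":0},{"hand":1,"tx":0.001,"ty":0.075,"tz":0.001,"ax":0,"ay":0,"az":0},{"hand":1,"tx":0.001,"ty":0.09,"tz":0.001,"ax":0,"ay":0,"az":0},{"hand":1,"tx":0.001,"ty":0.09,"tz":0.001,"ax":0,"ay":0,"az":0},{"hand":-1,"tx":0.001,"ty":0.09,"tz":0.001,"ax":0,"ay":0,"az":0},{"hand":-1,"tx":0.001,"ty":0.09,"tz":0.001,"ax":0,"ay":0,"az":0},{"hand":-1,"tx":0.001,"ty":0.09,"tz":0.001,"ax":0,"ay":0,"az":0},{"hand":-1,"tx":0.001,"ty":0.09,"tz":0.001,"ax":0,"ay":0,"az":0}]'
python3 -m crank '[{"hand":-1,"tx":0,"ty":0,"tz":0,"ax":0,"ay":0,"az":0},{"hand":-1,"tx":0,"ty":-0.03,"tz":0,"ax":0,"ay":0,"az":0},{"hand":-1,"tx":0,"ty":-0.06,"tz":0,"ax":0,"ay":0,"az":0},{"hand":-1,"tx":0,"ty":-0.1,"tz":0.02,"ax":0,"ay":0.05,"az":0},{"hand":-1,"tx":0,"ty":-0.13,"tz":0.04,"ax":0,"ay":0.1,"az":0},{"hand":-1,"tx":0,"ty":-0.13,"tz":0.04,"ax":0,"ay":0.1,"az":0},{"hand":-1,"tx":0,"ty":-0.13,"tz":0.04,"ax":0,"ay":0.1,"az":0}]'
python3 -c "
from h import *
go([.6421,.1405,.17])"
```

```text
time_s: 13.3
eef_pos: [0.4626, 0.1198, 0.0413]
orientation: [[0.029, 0.007, 1.0], [-1.0, 0.004, 0.029], [-0.004, -1.0, 0.007]]
wrist_force: [-0.4, -0.5, 7.0]
opening: 0.0593
time_s: 13.88
eef_pos: [0.5036, 0.1202, 0.1739]
orientation: [[-0.073, 0.012, 0.997], [-0.997, 0.005, -0.073], [-0.006, -1.0, 0.012]]
wrist_force: [-1.0, -0.2, -0.8]
opening: 0.0593
go t [-0.0303  0.0057  0.1365] a [-0.012  0.    -0.006] pos [0.5036 0.1202 0.1739] F [-1.  -0.2 -0.8] open 0.0593 time 13.9
```

```bash
python3 -m crank '[{"hand":-1,"tx":-0.01,"ty":0.005,"tz":0.035,"ax":-0.004,"ay":0,"az":-0.002},{"hand":-1,"tx":-0.02,"ty":0.005,"tz":0.07,"ax":-0.008,"ay":0,"az":-0.004},{"hand":-1,"tx":-0.03,"ty":0.005,"tz":0.105,"ax":-0.008,"ay":0,"az":-0.004},{"hand":-1,"tx":-0.03,"ty":0.005,"tz":0.136,"ax":-0.008,"ay":0,"az":-0.004},{"hand":-1,"tx":-0.03,"ty":0.005,"tz":0.136,"ax":-0.008,"ay":0,"az":-0.004},{"hand":-1,"tx":-0.03,"ty":0.005,"tz":0.136,"ax":-0.008,"ay":0,"az":-0.004},{"hand":-1,"tx":-0.03,"ty":0.005,"tz":0.136,"ax":-0.008,"ay":0,"az":-0.004}]'
python3 -c "
from h import *
go([.6421,.1405,.0875])"
```

```text
time_s: 14.47
eef_pos: [0.6396, 0.14, 0.169]
orientation: [[-0.072, 0.001, 0.997], [-0.997, 0.001, -0.072], [-0.001, -1.0, 0.001]]
wrist_force: [-0.9, 0.3, -1.4]
opening: 0.0595
go t [-0.0007  0.0815  0.0024] a [-0.001  0.001 -0.001] pos [0.6396 0.14   0.169 ] F [-0.9  0.3 -1.4] open 0.0595 time 14.5
```

```bash
python3 -m crank '[{"hand":-1,"tx":-0.001,"ty":0.035,"tz":0.002,"ax":0,"ay":0,"az":0},{"hand":-1,"tx":-0.001,"ty":0.065,"tz":0.002,"ax":0,"ay":0,"az":0},{"hand":-1,"tx":-0.001,"ty":0.079,"tz":0.002,"ax":0,"ay":0,"az":0},{"hand":-1,"tx":-0.001,"ty":0.0815,"tz":0.002,"ax":0,"ay":0,"az":0},{"hand":-1,"tx":-0.001,"ty":0.0815,"tz":0.002,"ax":0,"ay":0,"az":0},{"hand":1,"tx":-0.001,"ty":0.0815,"tz":0.002,"ax":0,"ay":0,"az":0},{"hand":1,"tx":-0.001,"ty":0.0815,"tz":0.002,"ax":0,"ay":0,"az":0},{"hand":1,"tx":-0.001,"ty":0.0815,"tz":0.002,"ax":0,"ay":0,"az":0}]'
python3 -m crank '[{"hand":1,"tx":0,"ty":0,"tz":0,"ax":0,"ay":0,"az":0},{"hand":1,"tx":0,"ty":-0.035,"tz":0,"ax":0,"ay":0,"az":0},{"hand":1,"tx":0,"ty":-0.065,"tz":0,"ax":0,"ay":0,"az":0},{"hand":1,"tx":0.02,"ty":-0.09,"tz":-0.03,"ax":0,"ay":0,"az":0},{"hand":1,"tx":0.05,"ty":-0.12,"tz":-0.06,"ax":0,"ay":0,"az":0},{"hand":1,"tx":0.08,"ty":-0.13,"tz":-0.09,"ax":0,"ay":0,"az":0},{"hand":1,"tx":0.08,"ty":-0.13,"tz":-0.09,"ax":0,"ay":0,"az":0},{"hand":1,"tx":0.08,"ty":-0.13,"tz":-0.09,"ax":0,"ay":0,"az":0}]'
python3 - <<'E'
from h import *
C=cam('wrist');im=snapshot('wrist');save(im,'w8.png',1.4)
im=snapshot('top')
for o in whites(im):print(o)
go([.437,-.0063,.13],-17.7)
E
```

```text
time_s: 15.13
eef_pos: [0.642, 0.141, 0.0884]
orientation: [[-0.072, 0.002, 0.997], [-0.997, 0.001, -0.072], [-0.001, -1.0, 0.002]]
wrist_force: [0.1, -0.0, -0.2]
opening: 0.0853
time_s: 15.8
eef_pos: [0.5443, 0.0646, 0.2199]
orientation: [[-0.075, 0.003, 0.997], [-0.997, -0.001, -0.075], [0.001, -1.0, 0.003]]
wrist_force: [0.9, 0.2, -0.7]
opening: 0.0854
go t [ 0.0817  0.0884 -0.1045] a [-0.003  0.236 -0.002] pos [0.5468 0.0674 0.2189] F [0.8 0.6 0.5] open 0.0853 time 15.9
```

View pics/w8.png

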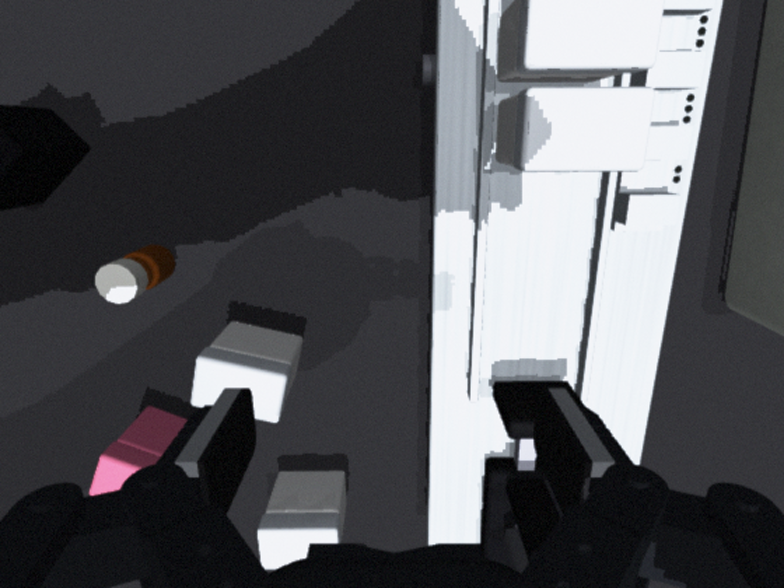

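Boxes A and B stand well in the channel. C is at (245,370).

```bash
python3 -m crank '[{"hand":1,"tx":0.025,"ty":0,"tz":-0.033,"ax":0,"ay":0.08,"az":0},{"hand":1,"tx":0.05,"ty":0.01,"tz":-0.066,"ax":0,"ay":0.16,"az":0},{"hand":1,"tx":0.075,"ty":0.04,"tz":-0.095,"ax":0,"ay":0.236,"az":0},{"hand":1,"tx":0.082,"ty":0.07,"tz":-0.1045,"ax":-0.003,"ay":0.236,"az":-0.002},{"hand":1,"tx":0.082,"ty":0.088,"tz":-0.1045,"ax":-0.003,"ay":0.236,"az":-0.002},{"hand":1,"tx":0.082,"ty":0.088,"tz":-0.1045,"ax":-0.003,"ay":0.236,"az":-0.002},{"hand":1,"tx":0.082,"ty":0.088,"tz":-0.1045,"ax":-0.003,"ay":0.236,"az":-0.002}]'
python3 - <<'E'
from h import *
C=cam('wrist');im=snapshot('wrist');save(im[100:,60:],'w9.png',1.4)
go([.437,-.0063,.039],-17.7)
E
```

```text
time_s: 16.48
eef_pos: [0.4379, -0.0053, 0.1296]
orientation: [[-0.302, -0.001, 0.953], [-0.953, 0.001, -0.302], [-0.0, -1.0, -0.001]]
wrist_force: [-0.4, -0.7, 1.3]
opening: 0.0854
go t [ 0.0015  0.0914 -0.0011] a [-0.     0.002 -0.001] pos [ 0.4385 -0.0053  0.1304] F [-0.5 -0.8 -0.4] open 0.0853 time 16.5
```

View pics/w9.png

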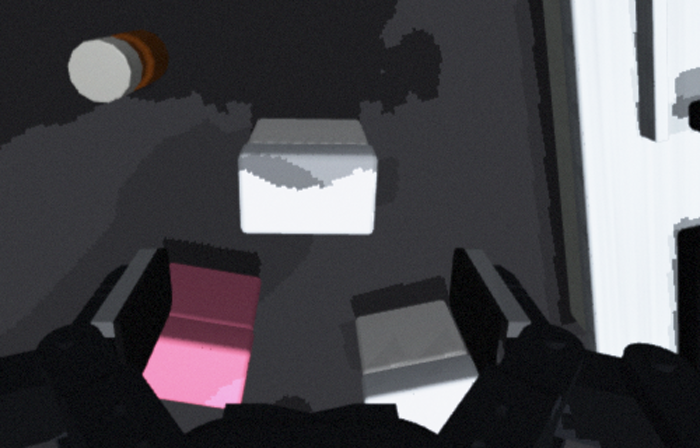

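```bash
python3 -m crank '[{"hand":1,"tx":0.002,"ty":0.04,"tz":-0.001,"ax":0,"ay":0,"az":0},{"hand":1,"tx":0.002,"ty":0.075,"tz":-0.001,"ax":0,"ay":0,"az":0},{"hand":1,"tx":0.002,"ty":0.091,"tz":-0.001,"ax":0,"ay":0,"az":0},{"hand":1,"tx":0.002,"ty":0.091,"tz":-0.001,"ax":0,"ay":0,"az":0},{"hand":-1,"tx":0.002,"ty":0.091,"tz":-0.001,"ax":0,"ay":0,"az":0},{"hand":-1,"tx":0.002,"ty":0.091,"tz":-0.001,"ax":0,"ay":0,"az":0},{"hand":-1,"tx":0.002,"ty":0.091,"tz":-0.001,"ax":0,"ay":0,"az":0},{"hand":-1,"tx":0.002,"ty":0.091,"tz":-0.001,"ax":0,"ay":0,"az":0}]'
python3 -m crank '[{"hand":-1,"tx":0,"ty":0,"tz":0,"ax":0,"ay":0,"az":0},{"hand":-1,"tx":0,"ty":-0.03,"tz":0,"ax":0,"ay":0,"az":0},{"hand":-1,"tx":0,"ty":-0.06,"tz":0,"ax":0,"ay":0,"az":0},{"hand":-1,"tx":0,"ty":-0.1,"tz":0.02,"ax":0,"ay":-0.1,"az":0},{"hand":-1,"tx":0,"ty":-0.13,"tz":0.04,"ax":0,"ay":-0.2,"az":0},{"hand":-1,"tx":0,"ty":-0.13,"tz":0.04,"ax":0,"ay":-0.236,"az":0},{"hand":-1,"tx":0,"ty":-0.13,"tz":0.04,"ax":0,"ay":-0.236,"az":0}]'
python3 -c "
from h import *
go([.6389,.097,.17])"
```

```text
time_s: 17.2
eef_pos: [0.438, -0.0068, 0.041]
orientation: [[-0.303, 0.004, 0.953], [-0.953, 0.001, -0.303], [-0.002, -1.0, 0.003]]
wrist_force: [-0.3, 1.6, 7.3]
opening: 0.0594
time_s: 17.78
eef_pos: [0.4775, -0.0203, 0.1736]
orientation: [[-0.073, 0.009, 0.997], [-0.997, 0.001, -0.073], [-0.002, -1.0, 0.009]]
wrist_force: [-0.7, -1.0, -1.7]
opening: 0.0591
go t [-0.1288  0.0053  0.1524] a [-0.009  0.    -0.002] pos [ 0.4775 -0.0203  0.1736] F [-0.7 -1.  -1.7] open 0.0591 time 17.8
```

```bash
python3 -m crank '[{"hand":-1,"tx":-0.025,"ty":0.005,"tz":0.03,"ax":-0.004,"ay":0,"az":0},{"hand":-1,"tx":-0.05,"ty":0.005,"tz":0.06,"ax":-0.006,"ay":0,"az":0},{"hand":-1,"tx":-0.075,"ty":0.005,"tz":0.09,"ax":-0.006,"ay":0,"az":0},{"hand":-1,"tx":-0.1,"ty":0.005,"tz":0.12,"ax":-0.006,"ay":0,"az":0},{"hand":-1,"tx":-0.129,"ty":0.005,"tz":0.1525,"ax":-0.006,"ay":0,"az":0},{"hand":-1,"tx":-0.129,"ty":0.005,"tz":0.1525,"ax":-0.006,"ay":0,"az":0},{"hand":-1,"tx":-0.129,"ty":0.005,"tz":0.1525,"ax":-0.006,"ay":0,"az":0},{"hand":-1,"tx":-0.129,"ty":0.005,"tz":0.1525,"ax":-0.006,"ay":0,"az":0}]'
python3 -c "
from h import *
go([.6389,.097,.087])"
```

```text
time_s: 18.45
eef_pos: [0.6373, 0.0971, 0.1689]
orientation: [[-0.073, 0.0, 0.997], [-0.997, 0.0, -0.073], [-0.0, -1.0, 0.0]]
wrist_force: [-0.3, -0.5, -1.6]
opening: 0.0596
go t [0.     0.0819 0.0016] a [-0.  0. -0.] pos [0.6373 0.0971 0.1689] F [-0.3 -0.5 -1.6] open 0.0596 time 18.4
```

```bash
python3 -m crank '[{"hand":-1,"tx":0,"ty":0.035,"tz":0.0015,"ax":0,"ay":0,"az":0},{"hand":-1,"tx":0,"ty":0.065,"tz":0.0015,"ax":0,"ay":0,"az":0},{"hand":-1,"tx":0,"ty":0.079,"tz":0.0015,"ax":0,"ay":0,"az":0},{"hand":-1,"tx":0,"ty":0.082,"tz":0.0015,"ax":0,"ay":0,"az":0},{"hand":-1,"tx":0,"ty":0.082,"tz":0.0015,"ax":0,"ay":0,"az":0},{"hand":1,"tx":0,"ty":0.082,"tz":0.0015,"ax":0,"ay":0,"az":0},{"hand":1,"tx":0,"ty":0.082,"tz":0.0015,"ax":0,"ay":0,"az":0},{"hand":1,"tx":0,"ty":0.082,"tz":0.0015,"ax":0,"ay":0,"az":0}]'
python3 -m crank '[{"hand":1,"tx":0,"ty":0,"tz":0,"ax":0,"ay":0,"az":0},{"hand":1,"tx":0,"ty":-0.035,"tz":0,"ax":0,"ay":0,"az":0},{"hand":1,"tx":0,"ty":-0.065,"tz":0,"ax":0,"ay":0,"az":0},{"hand":1,"tx":0.025,"ty":-0.09,"tz":-0.025,"ax":0,"ay":0,"az":0},{"hand":1,"tx":0.055,"ty":-0.12,"tz":-0.05,"ax":0,"ay":0,"az":0},{"hand":1,"tx":0.085,"ty":-0.13,"tz":-0.075,"ax":0,"ay":0,"az":0},{"hand":1,"tx":0.11,"ty":-0.13,"tz":-0.1,"ax":0,"ay":0,"az":0},{"hand":1,"tx":0.11,"ty":-0.13,"tz":-0.1,"ax":0,"ay":0,"az":0}]'
python3 - <<'E'
from h import *
im=snapshot('top');save(im[100:290,130:400],'t3.png',2.8)
for o in whites(im):print(o)
go([.458,-.1421,.13],-.1)
E
```

```text
time_s: 19.12
eef_pos: [0.639, 0.0968, 0.0876]
orientation: [[-0.074, 0.001, 0.997], [-0.997, 0.0, -0.074], [-0.0, -1.0, 0.001]]
wrist_force: [0.2, 0.2, -0.4]
opening: 0.0856
time_s: 19.78
eef_pos: [0.5255, -0.0118, 0.2182]
orientation: [[-0.079, -0.002, 0.997], [-0.997, -0.005, -0.079], [0.005, -1.0, -0.002]]
wrist_force: [-1.6, -0.5, -1.3]
opening: 0.0854
go t [ 0.1376  0.0886 -0.0597] a [-0.    -0.077  0.003] pos [ 0.5283 -0.0093  0.2183] F [0.6 0.6 0.1] open 0.0854 time 19.8
```

View pics/t3.png

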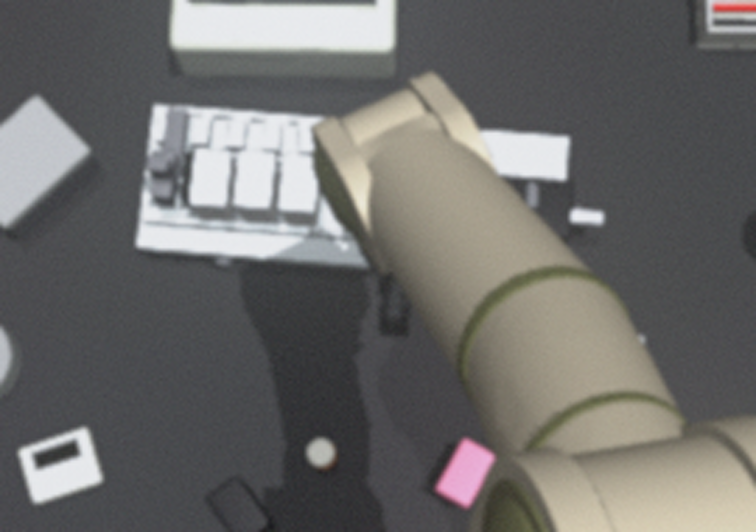

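Three boxes stand in a row at (210–300,185). I have viewed 13 pictures, so from here I mostly use numbers. Approaching D.

```bash
python3 -m crank '[{"hand":1,"tx":0.035,"ty":0,"tz":-0.015,"ax":0,"ay":-0.03,"az":0},{"hand":1,"tx":0.07,"ty":0,"tz":-0.03,"ax":0,"ay":-0.07,"az":0},{"hand":1,"tx":0.105,"ty":0.02,"tz":-0.045,"ax":0,"ay":-0.077,"az":0.003},{"hand":1,"tx":0.137,"ty":0.05,"tz":-0.06,"ax":0,"ay":-0.077,"az":0.003},{"hand":1,"tx":0.137,"ty":0.08,"tz":-0.06,"ax":0,"ay":-0.077,"az":0.003},{"hand":1,"tx":0.137,"ty":0.088,"tz":-0.06,"ax":0,"ay":-0.077,"az":0.003},{"hand":1,"tx":0.137,"ty":0.088,"tz":-0.06,"ax":0,"ay":-0.077,"az":0.003},{"hand":1,"tx":0.137,"ty":0.088,"tz":-0.06,"ax":0,"ay":-0.077,"az":0.003}]'
cat >> h.py <<'E'
def wbox(z=.07,near=None):
    C=cam('wrist');im=snapshot('wrist');g=im.min(2); sat=im.max(2).astype(int)-im.min(2)
    for d in masks_of('box1_c','wrist'):
        m=d['pixels']
        if m.sum()<1500: continue
        ys,xs=np.nonzero(m)
        P=np.array([at_z('wrist',p,z,C)[:2] for p in zip(xs,ys)]).astype(np.float32)
        c,wh,a=cv2.minAreaRect(P)
        print('box',round(d['score'],2),np.round(d['centre']),'bbox',xs.min(),xs.max(),ys.min(),ys.max(),'rect',np.round(c,4),np.round(wh,3),round(a,1),'sat',sat[m].mean().round())
    return im
E
python3 - <<'E'
from h import *
im=wbox();cv2.imwrite('pics/w10.png',im[:,:,::-1])
go([.458,-.1421,.039],-.1)
# bright/edge rect in central window
w=im[120:290,180:400];s=(w.min(2)>100).astype(np.uint8);N,L,S,_=cv2.connectedComponentsWithStats(s)
for i in range(1,N):
    if S[i,4]>800: print(S[i]+[180,120,0,0,0])
E
```

```text
time_s: 20.5
eef_pos: [0.4593, -0.1398, 0.1311]
orientation: [[0.001, 0.001, 1.0], [-1.0, 0.001, 0.001], [-0.001, -1.0, 0.001]]
wrist_force: [0.4, 0.7, 1.0]
opening: 0.0853
go t [ 0.0021  0.0929 -0.0019] a [-0.003  0.003 -0.   ] pos [ 0.4596 -0.14    0.1319] F [0.2 0.4 0.6] open 0.0854 time 20.6
[ 230  207  100   62 5543]
```

Box D appears in the same pixel window (230–330, 207–269) as C did, so the same small shift applies.

```bash
python3 -m crank '[{"hand":1,"tx":0.002,"ty":0.04,"tz":-0.001,"ax":0,"ay":0,"az":0},{"hand":1,"tx":0.002,"ty":0.075,"tz":-0.001,"ax":0,"ay":0,"az":0},{"hand":1,"tx":0.002,"ty":0.092,"tz":-0.001,"ax":0,"ay":0,"az":0},{"hand":1,"tx":0.002,"ty":0.092,"tz":-0.001,"ax":0,"ay":0,"az":0},{"hand":-1,"tx":0.002,"ty":0.092,"tz":-0.001,"ax":0,"ay":0,"az":0},{"hand":-1,"tx":0.002,"ty":0.092,"tz":-0.001,"ax":0,"ay":0,"az":0},{"hand":-1,"tx":0.002,"ty":0.092,"tz":-0.001,"ax":0,"ay":0,"az":0},{"hand":-1,"tx":0.002,"ty":0.092,"tz":-0.001,"ax":0,"ay":0,"az":0}]'
python3 -m crank '[{"hand":-1,"tx":0,"ty":0,"tz":0,"ax":0,"ay":0,"az":0},{"hand":-1,"tx":0,"ty":-0.03,"tz":0,"ax":0,"ay":0,"az":0},{"hand":-1,"tx":0,"ty":-0.06,"tz":0,"ax":0,"ay":0,"az":0},{"hand":-1,"tx":-0.02,"ty":-0.1,"tz":0,"ax":0,"ay":0.04,"az":0},{"hand":-1,"tx":-0.05,"ty":-0.13,"tz":0,"ax":0,"ay":0.072,"az":0},{"hand":-1,"tx":-0.08,"ty":-0.13,"tz":0,"ax":0,"ay":0.072,"az":0},{"hand":-1,"tx":-0.08,"ty":-0.13,"tz":0,"ax":0,"ay":0.072,"az":0},{"hand":-1,"tx":-0.08,"ty":-0.13,"tz":0,"ax":0,"ay":0.072,"az":0}]'
python3 -c "
from h import *
go([.6356,.0535,.17])"
```

```text
time_s: 21.27
eef_pos: [0.4599, -0.1418, 0.0419]
orientation: [[0.001, 0.006, 1.0], [-1.0, 0.0, 0.001], [-0.0, -1.0, 0.006]]
wrist_force: [-0.9, 2.6, 8.6]
opening: 0.0594
time_s: 21.93
eef_pos: [0.4594, -0.0606, 0.1737]
orientation: [[-0.068, 0.009, 0.998], [-0.998, -0.0, -0.068], [-0.0, -1.0, 0.009]]
wrist_force: [-0.2, -0.0, -1.5]
opening: 0.0594
go t [-0.1258  0.0053  0.168 ] a [-0.009  0.005 -0.   ] pos [ 0.4594 -0.0606  0.1737] F [-0.2 -0.  -1.5] open 0.0594 time 21.9
```

```bash
python3 -m crank '[{"hand":-1,"tx":-0.025,"ty":0.005,"tz":0.033,"ax":-0.004,"ay":0.005,"az":0},{"hand":-1,"tx":-0.05,"ty":0.005,"tz":0.066,"ax":-0.006,"ay":0.005,"az":0},{"hand":-1,"tx":-0.075,"ty":0.005,"tz":0.1,"ax":-0.006,"ay":0.005,"az":0},{"hand":-1,"tx":-0.1,"ty":0.005,"tz":0.135,"ax":-0.006,"ay":0.005,"az":0},{"hand":-1,"tx":-0.126,"ty":0.005,"tz":0.168,"ax":-0.006,"ay":0.005,"az":0},{"hand":-1,"tx":-0.126,"ty":0.005,"tz":0.168,"ax":-0.006,"ay":0.005,"az":0},{"hand":-1,"tx":-0.126,"ty":0.005,"tz":0.168,"ax":-0.006,"ay":0.005,"az":0},{"hand":-1,"tx":-0.126,"ty":0.005,"tz":0.168,"ax":-0.006,"ay":0.005,"az":0}]'
python3 -c "
from h import *
go([.6356,.0535,.0875])"
```

```text
time_s: 22.6
eef_pos: [0.6348, 0.0522, 0.1694]
orientation: [[-0.074, 0.001, 0.997], [-0.997, -0.001, -0.074], [0.001, -1.0, 0.001]]
wrist_force: [0.6, 0.1, -1.1]
opening: 0.0598
go t [-0.0014  0.0819  0.0006] a [-0.001 -0.     0.001] pos [0.6348 0.0522 0.1694] F [ 0.6  0.1 -1.1] open 0.0598 time 22.6
```

```bash
python3 -m crank '[{"hand":-1,"tx":-0.001,"ty":0.035,"tz":0.001,"ax":0,"ay":0,"az":0},{"hand":-1,"tx":-0.001,"ty":0.065,"tz":0.001,"ax":0,"ay":0,"az":0},{"hand":-1,"tx":-0.001,"ty":0.079,"tz":0.001,"ax":0,"ay":0,"az":0},{"hand":-1,"tx":-0.001,"ty":0.082,"tz":0.001,"ax":0,"ay":0,"az":0},{"hand":-1,"tx":-0.001,"ty":0.082,"tz":0.001,"ax":0,"ay":0,"az":0},{"hand":1,"tx":-0.001,"ty":0.082,"tz":0.001,"ax":0,"ay":0,"az":0},{"hand":1,"tx":-0.001,"ty":0.082,"tz":0.001,"ax":0,"ay":0,"az":0},{"hand":1,"tx":-0.001,"ty":0.082,"tz":0.001,"ax":0,"ay":0,"az":0}]'
python3 -m crank '[{"hand":1,"tx":0,"ty":0,"tz":0,"ax":0,"ay":0,"az":0},{"hand":1,"tx":0,"ty":-0.035,"tz":0,"ax":0,"ay":0,"az":0},{"hand":1,"tx":0,"ty":-0.065,"tz":0,"ax":0,"ay":0,"az":0},{"hand":1,"tx":0.025,"ty":-0.09,"tz":-0.025,"ax":0,"ay":0,"az":0},{"hand":1,"tx":0.055,"ty":-0.12,"tz":-0.05,"ax":0,"ay":0,"az":0},{"hand":1,"tx":0.085,"ty":-0.13,"tz":-0.075,"ax":0,"ay":0,"az":0},{"hand":1,"tx":0.11,"ty":-0.13,"tz":-0.1,"ax":0,"ay":0,"az":0},{"hand":1,"tx":0.11,"ty":-0.13,"tz":-0.1,"ax":0,"ay":0,"az":0}]'
python3 - <<'E'
from h import *
im=snapshot('top');cv2.imwrite('pics/t4.png',im[:,:,::-1])
for o in whites(im):print(o)
go([.464,-.2394,.13],-1.1)
E
```

```text
time_s: 23.27
eef_pos: [0.6359, 0.0521, 0.0879]
orientation: [[-0.075, 0.002, 0.997], [-0.997, -0.001, -0.075], [0.001, -1.0, 0.002]]
wrist_force: [-0.2, -0.7, -0.5]
opening: 0.0854
time_s: 23.93
eef_pos: [0.522, -0.0563, 0.2185]
orientation: [[-0.081, -0.002, 0.997], [-0.997, -0.006, -0.081], [0.006, -1.0, -0.001]]
wrist_force: [-1.0, 0.7, -0.9]
opening: 0.0854
go t [ 0.1894  0.0893 -0.0459] a [-0.001 -0.061  0.004] pos [ 0.5248 -0.0539  0.2186] F [0.6 0.4 0. ] open 0.0853 time 24.0
```

```bash
python3 -m crank '[{"hand":1,"tx":0.035,"ty":0,"tz":-0.01,"ax":0,"ay":-0.03,"az":0},{"hand":1,"tx":0.075,"ty":0,"tz":-0.02,"ax":0,"ay":-0.061,"az":0},{"hand":1,"tx":0.115,"ty":0,"tz":-0.03,"ax":0,"ay":-0.061,"az":0.004},{"hand":1,"tx":0.155,"ty":0.01,"tz":-0.046,"ax":0,"ay":-0.061,"az":0.004},{"hand":1,"tx":0.189,"ty":0.04,"tz":-0.046,"ax":0,"ay":-0.061,"az":0.004},{"hand":1,"tx":0.189,"ty":0.07,"tz":-0.046,"ax":0,"ay":-0.061,"az":0.004},{"hand":1,"tx":0.189,"ty":0.088,"tz":-0.046,"ax":0,"ay":-0.061,"az":0.004},{"hand":1,"tx":0.189,"ty":0.088,"tz":-0.046,"ax":0,"ay":-0.061,"az":0.004}]'
python3 - <<'E'
from h import *
im=snapshot('wrist');cv2.imwrite('pics/w11.png',im[:,:,::-1])
go([.464,-.2394,.039],-1.1)
w=im[120:290,180:400];s=(w.min(2)>100).astype(np.uint8);N,L,S,_=cv2.connectedComponentsWithStats(s)
for i in range(1,N):
    if S[i,4]>800: print(S[i]+[180,120,0,0,0],[tuple(np.round(cv2.minAreaRect(np.argwhere(L==i)[:,::-1].astype(np.float32))[j],1)) if j<2 else cv2.minAreaRect(np.argwhere(L==i)[:,::-1].astype(np.float32))[2] for j in range(3)])
E
```

```text
time_s: 24.65
eef_pos: [0.4628, -0.2388, 0.1281]
orientation: [[-0.02, -0.004, 1.0], [-1.0, 0.002, -0.02], [-0.002, -1.0, -0.004]]
wrist_force: [0.3, 0.5, 0.4]
opening: 0.0853
go t [0.0013 0.0909 0.0004] a [ 0.002  0.001 -0.002] pos [ 0.4638 -0.2382  0.1299] F [0.1 0.2 0.5] open 0.0851 time 24.7
[ 235  209  100   60 5718] [(np.float64(104.5), np.float64(118.5)), (np.float64(99.0), np.float64(59.0)), 0.0]
```

```bash
python3 -m crank '[{"hand":1,"tx":0.0015,"ty":0.04,"tz":0.002,"ax":0,"ay":0,"az":0},{"hand":1,"tx":0.0015,"ty":0.075,"tz":0.002,"ax":0,"ay":0,"az":0},{"hand":1,"tx":0.0015,"ty":0.09,"tz":0.002,"ax":0,"ay":0,"az":0},{"hand":1,"tx":0.0015,"ty":0.09,"tz":0.002,"ax":0,"ay":0,"az":0},{"hand":-1,"tx":0.0015,"ty":0.09,"tz":0.002,"ax":0,"ay":0,"az":0},{"hand":-1,"tx":0.0015,"ty":0.09,"tz":0.002,"ax":0,"ay":0,"az":0},{"hand":-1,"tx":0.0015,"ty":0.09,"tz":0.002,"ax":0,"ay":0,"az":0},{"hand":-1,"tx":0.0015,"ty":0.09,"tz":0.002,"ax":0,"ay":0,"az":0}]'
python3 -m crank '[{"hand":-1,"tx":0,"ty":0,"tz":0,"ax":0,"ay":0,"az":0},{"hand":-1,"tx":0,"ty":-0.03,"tz":0,"ax":0,"ay":0,"az":0},{"hand":-1,"tx":0,"ty":-0.06,"tz":0,"ax":0,"ay":0,"az":0},{"hand":-1,"tx":-0.02,"ty":-0.1,"tz":0,"ax":0,"ay":0.03,"az":0},{"hand":-1,"tx":-0.05,"ty":-0.13,"tz":0,"ax":0,"ay":0.054,"az":0},{"hand":-1,"tx":-0.08,"ty":-0.13,"tz":0,"ax":0,"ay":0.054,"az":0},{"hand":-1,"tx":-0.12,"ty":-0.13,"tz":0,"ax":0,"ay":0.054,"az":0},{"hand":-1,"tx":-0.12,"ty":-0.13,"tz":0,"ax":0,"ay":0.054,"az":0}]'
python3 -c "
from h import *
go([.6324,.010,.17])"
```

```text
time_s: 25.37
eef_pos: [0.4667, -0.2398, 0.042]
orientation: [[-0.018, 0.001, 1.0], [-1.0, 0.001, -0.018], [-0.001, -1.0, 0.001]]
wrist_force: [-0.6, 1.3, 7.6]
opening: 0.0594
time_s: 26.03
eef_pos: [0.4698, -0.1128, 0.1745]
orientation: [[-0.064, 0.006, 0.998], [-0.998, 0.002, -0.064], [-0.003, -1.0, 0.006]]
wrist_force: [-0.1, 0.8, -1.4]
opening: 0.0592
go t [-0.133   0.0057  0.1543] a [-0.006  0.009 -0.003] pos [ 0.4698 -0.1128  0.1745] F [-0.1  0.8 -1.4] open 0.0592 time 26.0
```

```bash
python3 -m crank '[{"hand":-1,"tx":-0.025,"ty":0.005,"tz":0.03,"ax":-0.004,"ay":0.009,"az":0},{"hand":-1,"tx":-0.05,"ty":0.005,"tz":0.06,"ax":-0.005,"ay":0.009,"az":0},{"hand":-1,"tx":-0.075,"ty":0.005,"tz":0.09,"ax":-0.005,"ay":0.009,"az":0},{"hand":-1,"tx":-0.1,"ty":0.005,"tz":0.12,"ax":-0.005,"ay":0.009,"az":0},{"hand":-1,"tx":-0.133,"ty":0.005,"tz":0.154,"ax":-0.005,"ay":0.009,"az":0},{"hand":-1,"tx":-0.133,"ty":0.005,"tz":0.154,"ax":-0.005,"ay":0.009,"az":0},{"hand":-1,"tx":-0.133,"ty":0.005,"tz":0.154,"ax":-0.005,"ay":0.009,"az":0},{"hand":-1,"tx":-0.133,"ty":0.005,"tz":0.154,"ax":-0.005,"ay":0.009,"az":0}]'
python3 - <<'E'
from h import *
im=snapshot('wrist');save(im,'w12.png',1.4)
go([.6324,.010,.0875])
E
```

```text
time_s: 26.7
eef_pos: [0.6315, 0.0099, 0.1709]
orientation: [[-0.072, 0.0, 0.997], [-0.997, 0.002, -0.072], [-0.002, -1.0, 0.0]]
wrist_force: [0.1, -0.8, -1.7]
opening: 0.0592
go t [-0.001   0.0833  0.0013] a [ 0.    -0.    -0.002] pos [0.631  0.0089 0.1708] F [-1.   0.7 -1.1] open 0.0595 time 26.8
```

View pics/w12.png

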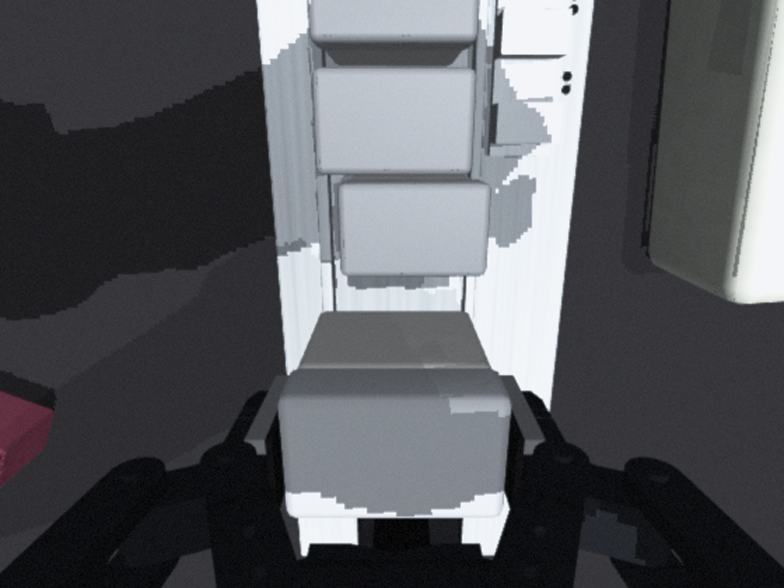

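D at (414,228) looks shifted to the right compared with C at (395,120). I measure both before lowering.

```bash
python3 - <<'E'
from h import *
C=cam('wrist')
ex=np.array([.9973,-.0732]);ey=np.array([.0732,.9973]);O=np.array([.6316,0])
for nm,p in[('D',[[340,181],[487,178],[487,273],[341,275]]),('C',[[315,68],[474,66],[474,172],[317,174]])]:
  for z in(.115,.110):
    P=np.array([at_z('wrist',np.array(q)/1.4,z,C)[:2] for q in p]);c=P.mean(0)
    print(nm,z,c.round(4),'xs',((c-O)@ex).round(4),'size',np.linalg.norm(P[1]-P[0]).round(4),np.linalg.norm(P[2]-P[1]).round(4),'ang',np.degrees(np.arctan2(*(P[1]-P[0])[::-1])).round(1))
E
```

```text
D 0.115 [0.6419 0.0533] xs 0.0064 size 0.0562 0.0377 ang -3.1
D 0.11 [0.6421 0.0524] xs 0.0066 size 0.0577 0.0386 ang -3.1
C 0.115 [0.6375 0.0933] xs -0.001 size 0.0568 0.0368 ang -3.6
C 0.11 [0.6375 0.0935] xs -0.001 size 0.0583 0.0378 ang -3.6
```

D is about 6 mm off centre, against the guide. That is within the 12 mm tolerance, and its height and angle are fine. I lower E.

```bash
python3 -m crank '[{"hand":-1,"tx":-0.001,"ty":0.035,"tz":0.001,"ax":0,"ay":0,"az":0},{"hand":-1,"tx":-0.001,"ty":0.065,"tz":0.001,"ax":0,"ay":0,"az":0},{"hand":-1,"tx":-0.001,"ty":0.08,"tz":0.001,"ax":0,"ay":0,"az":0},{"hand":-1,"tx":-0.001,"ty":0.083,"tz":0.001,"ax":0,"ay":0,"az":0},{"hand":-1,"tx":-0.001,"ty":0.083,"tz":0.001,"ax":0,"ay":0,"az":0},{"hand":1,"tx":-0.001,"ty":0.083,"tz":0.001,"ax":0,"ay":0,"az":0},{"hand":1,"tx":-0.001,"ty":0.083,"tz":0.001,"ax":0,"ay":0,"az":0},{"hand":1,"tx":-0.001,"ty":0.083,"tz":0.001,"ax":0,"ay":0,"az":0}]'
python3 -m crank '[{"hand":1,"tx":0,"ty":0,"tz":0,"ax":0,"ay":0,"az":0},{"hand":1,"tx":0,"ty":-0.035,"tz":0,"ax":0,"ay":0,"az":0},{"hand":1,"tx":0,"ty":-0.07,"tz":0,"ax":0,"ay":0,"az":0},{"hand":1,"tx":0,"ty":-0.11,"tz":0,"ax":0,"ay":0,"az":0},{"hand":1,"tx":0,"ty":-0.14,"tz":0,"ax":0,"ay":0,"az":0},{"hand":1,"tx":0,"ty":-0.17,"tz":0,"ax":0,"ay":0,"az":0},{"hand":1,"tx":0,"ty":-0.17,"tz":0,"ax":0,"ay":0,"az":0},{"hand":1,"tx":0,"ty":-0.17,"tz":0,"ax":0,"ay":0,"az":0}]'
python3 - <<'E'
from h import *
C=cam('wrist');im=snapshot('wrist');save(im,'w13.png',1.4)
for k,z in dict(trigger_top=.126,handle_top=.130,jaw_face=.08).items():
    for t in tip_of(k,'wrist')[:2]: print(k,t['centre'],at_z('wrist',t['centre'],z,C).round(4),round(t['score'],2))
go([.62,-.125,.2],85.8);go([.62,-.125,.2],-94.2)
print(manip.state()['joint_pos'])
E
```

```text
time_s: 27.42
eef_pos: [0.6322, 0.0093, 0.0886]
orientation: [[-0.074, 0.001, 0.997], [-0.997, 0.002, -0.074], [-0.002, -1.0, 0.001]]
wrist_force: [-0.0, 0.9, -0.2]
opening: 0.0855
time_s: 28.08
eef_pos: [0.6328, 0.0089, 0.2608]
orientation: [[-0.075, 0.005, 0.997], [-0.997, 0.001, -0.075], [-0.002, -1.0, 0.005]]
wrist_force: [-1.0, -0.0, -0.5]
opening: 0.0855
trigger_top [285.0, 352.7] [ 0.6255 -0.1398  0.126 ] 0.94
handle_top [280.9, 320.0] [ 0.6246 -0.1007  0.13  ] 0.97
handle_top [279.0, 188.7] [0.6322 0.0202 0.13  ] 0.27
jaw_face [280.7, 222.5] [ 0.6302 -0.0262  0.08  ] 0.74
go t [ 0.1343  0.0571 -0.0013] a [-0.    -1.572 -0.002] pos [0.6313 0.0087 0.2573] F [-0.7  0.2  0.7] open 0.0851 time 28.3
go t [ 0.1343  0.0571 -0.0013] a [ 0.002  1.57  -0.   ] pos [0.6313 0.0087 0.2573] F [-0.7  0.2  0.7] open 0.0851 time 28.3
[ 0.26743593  0.51922566 -0.55389808  1.78033327  0.32798352  0.93599884
 -0.49911376]
```

View pics/w13.png

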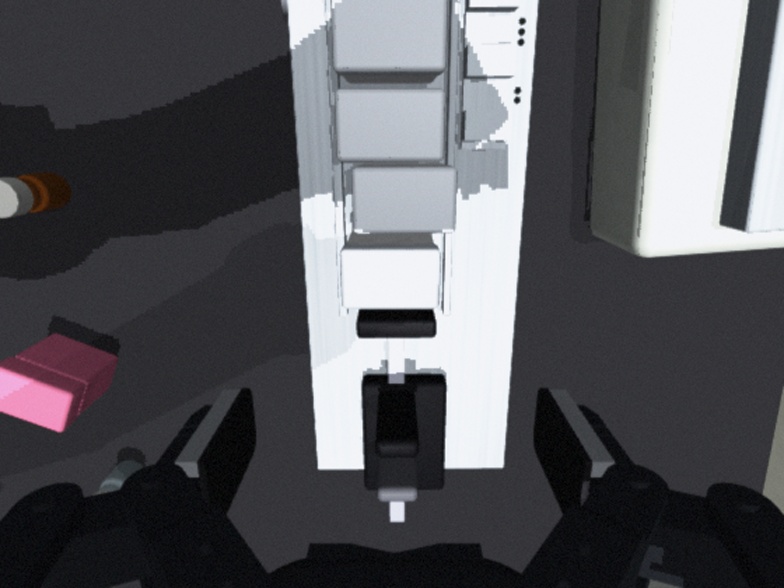

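All five boxes are in the row, with E at (390,275) in front of the jaw. D at (405,198) leans toward the right guide, so I re-centre it with a quick grip and release.

```bash
python3 -m crank '[{"hand":1,"tx":-0.03,"ty":0,"tz":0.003,"ax":0,"ay":0,"az":0},{"hand":1,"tx":-0.045,"ty":0.03,"tz":0.003,"ax":0,"ay":0,"az":0},{"hand":1,"tx":-0.045,"ty":0.06,"tz":0.003,"ax":0,"ay":0,"az":0},{"hand":1,"tx":-0.045,"ty":0.08,"tz":0.003,"ax":0,"ay":0,"az":0},{"hand":1,"tx":-0.045,"ty":0.08,"tz":0.003,"ax":0,"ay":0,"az":0}]'
python3 -c "
from h import *
go([.639,.053,.0885])"
```

```text
time_s: 28.7
eef_pos: [0.6347, 0.0533, 0.172]
orientation: [[-0.073, -0.01, 0.997], [-0.997, 0.0, -0.073], [0.0, -1.0, -0.01]]
wrist_force: [-0.1, -0.2, -0.3]
opening: 0.0855
go t [-0.0001  0.0835  0.0051] a [0.01 0.   0.  ] pos [0.6347 0.0533 0.172 ] F [-0.1 -0.2 -0.3] open 0.0855 time 28.7
```

```bash
python3 -m crank '[{"hand":1,"tx":0,"ty":0.035,"tz":0.005,"ax":0.01,"ay":0,"az":0},{"hand":1,"tx":0,"ty":0.065,"tz":0.005,"ax":0.01,"ay":0,"az":0},{"hand":1,"tx":0,"ty":0.083,"tz":0.005,"ax":0.01,"ay":0,"az":0},{"hand":1,"tx":0,"ty":0.083,"tz":0.005,"ax":0.01,"ay":0,"az":0},{"hand":-1,"tx":0,"ty":0.083,"tz":0.005,"ax":0.01,"ay":0,"az":0},{"hand":-1,"tx":0,"ty":0.083,"tz":0.005,"ax":0.01,"ay":0,"az":0},{"hand":-1,"tx":0,"ty":0.083,"tz":0.005,"ax":0.01,"ay":0,"az":0},{"hand":-1,"tx":0,"ty":0.083,"tz":0.005,"ax":0.01,"ay":0,"az":0}]'
python3 -c "
from h import *
go([.6356,.053,.0885])"
```

```text
time_s: 29.37
eef_pos: [0.6401, 0.0531, 0.091]
orientation: [[-0.074, 0.003, 0.997], [-0.997, 0.0, -0.074], [-0.0, -1.0, 0.003]]
wrist_force: [0.5, 0.6, 5.3]
opening: 0.0589
go t [ 0.0004  0.0025 -0.0045] a [-0.003 -0.    -0.   ] pos [0.6401 0.0531 0.091 ] F [0.5 0.6 5.3] open 0.0589 time 29.4
```

```bash
python3 -m crank '[{"hand":-1,"tx":0,"ty":-0.005,"tz":0,"ax":0,"ay":0,"az":0},{"hand":-1,"tx":0,"ty":-0.005,"tz":-0.0045,"ax":0,"ay":0,"az":0},{"hand":-1,"tx":0,"ty":0,"tz":-0.0045,"ax":-0.003,"ay":0,"az":0},{"hand":-1,"tx":0,"ty":0,"tz":-0.0045,"ax":-0.003,"ay":0,"az":0},{"hand":0.6,"tx":0,"ty":0,"tz":-0.0045,"ax":-0.003,"ay":0,"az":0},{"hand":0.8,"tx":0,"ty":0,"tz":-0.0045,"ax":-0.003,"ay":0,"az":0},{"hand":1,"tx":0,"ty":0,"tz":-0.0045,"ax":-0.003,"ay":0,"az":0},{"hand":1,"tx":0,"ty":0,"tz":-0.0045,"ax":-0.003,"ay":0,"az":0}]'
python3 -m crank '[{"hand":1,"tx":0,"ty":-0.035,"tz":0,"ax":0,"ay":0,"az":0},{"hand":1,"tx":0,"ty":-0.07,"tz":0,"ax":0,"ay":0,"az":0},{"hand":1,"tx":0,"ty":-0.11,"tz":0,"ax":0,"ay":0,"az":0},{"hand":1,"tx":0.03,"ty":-0.14,"tz":0,"ax":0,"ay":0,"az":0},{"hand":1,"tx":0.06,"ty":-0.17,"tz":0,"ax":0,"ay":0,"az":0},{"hand":1,"tx":0.06,"ty":-0.17,"tz":0,"ax":0,"ay":0,"az":0},{"hand":1,"tx":0.06,"ty":-0.17,"tz":0,"ax":0,"ay":0,"az":0},{"hand":1,"tx":0.06,"ty":-0.17,"tz":0,"ax":0,"ay":0,"az":0}]'
python3 - <<'E'
from h import *
C=cam('wrist');im=snapshot('wrist');cv2.imwrite('pics/w14.png',im[:,:,::-1])
ex=np.array([.9973,-.0732]);ey=np.array([.0732,.9973]);O=np.array([.6316,0])
for d in masks_of('box1_c','wrist'):
    m=d['pixels']
    if m.sum()<500: continue
    ys,xs=np.nonzero(m);P=np.array([at_z('wrist',p,.115,C)[:2] for p in zip(xs,ys)])-O
    a,b=P@ex,P@ey;print(round(d['score'],2),np.round(d['centre']),'xs',np.percentile(a,[1,99]).round(4),'ys',np.percentile(b,[1,99]).round(4))
for s in[(.055,'D'),(.0975,'C'),(.01,'E'),(.141,'B')]:
    # brightness row profile across box top at row centre
    q=O+ey*s[0]; u=[proj('wrist',[*(q+ex*t),.115],C) for t in np.arange(-.05,.05,.001)]
    v=[int(im[int(p[1]),int(p[0])].min()) if 0<=p[1]<420 else -1 for p in u];print(s[1],v[8:92])
for k,z in dict(trigger_top=.126,handle_top=.130,jaw_face=.08).items():
    for t in tip_of(k,'wrist')[:1]: print(k,t['centre'],at_z('wrist',t['centre'],z,C).round(4),round(t['score'],2))
go([.62,-.125,.2],85.8)
E
```

```text
time_s: 30.03
eef_pos: [0.6357, 0.0534, 0.0908]
orientation: [[-0.074, 0.0, 0.997], [-0.997, 0.0, -0.074], [-0.0, -1.0, 0.0]]
wrist_force: [-0.8, -0.7, 0.1]
opening: 0.0856
time_s: 30.7
eef_pos: [0.6309, -0.0064, 0.2605]
orientation: [[-0.074, 0.0, 0.997], [-0.997, 0.001, -0.074], [-0.001, -1.0, 0.0]]
wrist_force: [-0.6, -0.6, -0.4]
opening: 0.0855
D [156, 153, 148, 148, 150, 154, 150, 154, 144, 101, 130, 108, 106, 132, 154, 179, 182, 182, 183, 184, 188, 182, 182, 185, 184, 182, 184, 185, 182, 183, 181, 187, 188, 184, 183, 183, 182, 185, 185, 185, 182, 185, 186, 188, 187, 187, 187, 188, 188, 186, 187, 188, 188, 188, 184, 187, 187, 191, 186, 188, 187, 185, 189, 189, 189, 187, 186, 186, 188, 187, 169, 153, 60, 87, 147, 154, 147, 123, 143, 151, 154, 154, 148, 156]
C [158, 158, 156, 154, 158, 160, 158, 153, 151, 117, 116, 103, 129, 155, 182, 185, 187, 186, 186, 185, 186, 187, 187, 189, 188, 187, 188, 184, 186, 188, 190, 188, 189, 188, 188, 188, 190, 189, 187, 191, 189, 191, 191, 191, 192, 191, 192, 191, 189, 186, 192, 189, 194, 191, 192, 190, 193, 193, 192, 191, 192, 193, 194, 189, 189, 
[... 461 characters left out ...]
06, 237, 243, 241, 218, 238, 239, 243, 242, 242, 241]
B [-1, -1, -1, -1, -1, -1, -1, -1, -1, -1, -1, -1, -1, -1, -1, -1, -1, -1, -1, -1, -1, -1, -1, -1, -1, -1, -1, -1, -1, -1, -1, -1, -1, -1, -1, -1, -1, -1, -1, -1, -1, -1, -1, -1, -1, -1, -1, -1, -1, -1, -1, -1, -1, -1, -1, -1, -1, -1, -1, -1, -1, -1, -1, -1, -1, -1, -1, -1, -1, -1, -1, -1, -1, -1, -1, -1, -1, -1, -1, -1, -1, -1, -1, -1]
trigger_top [286.6, 342.9] [ 0.6254 -0.1442  0.126 ] 0.9
handle_top [283.3, 309.2] [ 0.6251 -0.105   0.13  ] 0.82
jaw_face [281.8, 203.7] [ 0.63   -0.0228  0.08  ] 0.57
go t [ 0.1202  0.0596 -0.0022] a [ 1.000e-03 -1.569e+00 -2.000e-03] pos [ 0.6309 -0.0053  0.2597] F [-0.7  0.1  0.5] open 0.0853 time 30.9
```

D is now centred, with the same edge profile as C and E. Next I rotate the gripper 90° for the trigger.

```bash
python3 -m crank '[{"hand":1,"tx":0.02,"ty":0,"tz":0,"ax":0,"ay":-0.12,"az":0},{"hand":1,"tx":0.04,"ty":0,"tz":0,"ax":0,"ay":-0.24,"az":0},{"hand":1,"tx":0.06,"ty":0,"tz":0,"ax":0,"ay":-0.36,"az":0},{"hand":1,"tx":0.08,"ty":0,"tz":0,"ax":0,"ay":-0.48,"az":0},{"hand":1,"tx":0.1,"ty":0,"tz":0,"ax":0,"ay":-0.6,"az":0},{"hand":1,"tx":0.11,"ty":0,"tz":0,"ax":0,"ay":-0.72,"az":0},{"hand":1,"tx":0.11,"ty":0,"tz":0,"ax":0,"ay":-0.84,"az":0},{"hand":1,"tx":0.11,"ty":0,"tz":0,"ax":0,"ay":-0.95,"az":0}]'
python3 -c "
from h import *
go([.624,-.1155,.2],85.8)
print(np.round(manip.state()['joint_pos'],2))"
```

```text
time_s: 31.62
eef_pos: [0.6227, -0.1156, 0.2588]
orientation: [[0.773, -0.003, 0.635], [-0.635, 0.001, 0.773], [-0.003, -1.0, -0.001]]
wrist_force: [-1.0, 0.2, 0.2]
opening: 0.0852
go t [0.0011 0.0588 0.0009] a [-0.    -0.614 -0.003] pos [ 0.6227 -0.1156  0.2588] F [-1.   0.2  0.2] open 0.0852 time 31.6
[ 0.62  0.58 -0.81  1.76  0.49  1.01  0.5 ]
```

```bash
python3 -m crank '[{"hand":1,"tx":0.001,"ty":0.01,"tz":0.001,"ax":0,"ay":-0.12,"az":0},{"hand":1,"tx":0.001,"ty":0.02,"tz":0.001,"ax":0,"ay":-0.24,"az":0},{"hand":1,"tx":0.001,"ty":0.03,"tz":0.001,"ax":0,"ay":-0.36,"az":0},{"hand":1,"tx":0.001,"ty":0.04,"tz":0.001,"ax":0,"ay":-0.48,"az":0},{"hand":1,"tx":0.001,"ty":0.055,"tz":0.001,"ax":0,"ay":-0.614,"az":-0.003},{"hand":1,"tx":0.001,"ty":0.055,"tz":0.001,"ax":0,"ay":-0.614,"az":-0.003},{"hand":1,"tx":0.001,"ty":0.055,"tz":0.001,"ax":0,"ay":-0.614,"az":-0.003},{"hand":1,"tx":0.001,"ty":0.055,"tz":0.001,"ax":0,"ay":-0.614,"az":-0.003}]'
python3 - <<'E'
from h import *
C=cam('wrist');im=snapshot('wrist');cv2.imwrite('pics/w15.png',im[:,:,::-1])
for k,z in dict(trigger_top=.126,handle_top=.130).items():
    for t in tip_of(k,'wrist')[:2]: print(k,t['centre'],at_z('wrist',t['centre'],z,C).round(4),round(t['score'],2))
go([.624,-.1155,.095],85.8)
E
```

```text
time_s: 32.28
eef_pos: [0.6243, -0.1149, 0.2041]
orientation: [[0.997, 0.0, 0.077], [-0.077, 0.001, 0.997], [0.0, -1.0, 0.001]]
wrist_force: [0.4, 0.8, 0.4]
opening: 0.0853
trigger_top [239.9, 228.4] [ 0.6236 -0.1427  0.126 ] 0.92
handle_top [300.1, 229.7] [ 0.626  -0.1036  0.13  ] 0.87
go t [-0.0006  0.1097 -0.0004] a [ 0.    -0.002  0.001] pos [ 0.6245 -0.1151  0.2047] F [-1.1  0.   0.5] open 0.0851 time 32.4
```

Trigger and handle are confirmed at y = −0.143 and −0.103. I descend and make the first squeeze.

```bash
python3 -m crank '[{"hand":1,"tx":0,"ty":0.04,"tz":-0.0005,"ax":0,"ay":0,"az":0},{"hand":1,"tx":0,"ty":0.075,"tz":-0.0005,"ax":0,"ay":0,"az":0},{"hand":1,"tx":0,"ty":0.1,"tz":-0.0005,"ax":0,"ay":0,"az":0},{"hand":1,"tx":0,"ty":0.109,"tz":-0.0005,"ax":0,"ay":0,"az":0},{"hand":1,"tx":0,"ty":0.109,"tz":-0.0005,"ax":0,"ay":0,"az":0},{"hand":1,"tx":0,"ty":0.109,"tz":-0.0005,"ax":0,"ay":0,"az":0}]'
python3 -m crank '[{"hand":-0.1,"tx":0,"ty":0,"tz":0,"ax":0,"ay":0,"az":0},{"hand":-1,"tx":0,"ty":0,"tz":0,"ax":0,"ay":0,"az":0},{"hand":-1,"tx":0,"ty":0,"tz":0,"ax":0,"ay":0,"az":0},{"hand":-1,"tx":0,"ty":0,"tz":0,"ax":0,"ay":0,"az":0},{"hand":-1,"tx":0,"ty":0,"tz":0,"ax":0,"ay":0,"az":0},{"hand":-1,"tx":0,"ty":0,"tz":0,"ax":0,"ay":0,"az":0},{"hand":-1,"tx":0,"ty":0,"tz":0,"ax":0,"ay":0,"az":0}]'
python3 - <<'E'
from h import *
go([.624,-.1155,.095],85.8)
C=cam('scene');im=snapshot('scene')
def pts():
    for k in['jaw_face','trigger_top','handle_top']:
        print(k,[(t['centre'],round(t['score'],2)) for t in tip_of(k,'scene')[:2]])
pts()
E
```

```text
time_s: 32.93
eef_pos: [0.6253, -0.1152, 0.0968]
orientation: [[0.997, 0.002, 0.075], [-0.075, 0.0, 0.997], [0.002, -1.0, 0.0]]
wrist_force: [0.2, 0.4, 0.2]
opening: 0.0852
time_s: 33.52
eef_pos: [0.6263, -0.1142, 0.0994]
orientation: [[0.997, 0.005, 0.074], [-0.074, -0.0, 0.997], [0.005, -1.0, 0.0]]
wrist_force: [-2.8, 2.7, 12.8]
opening: 0.0379
go t [-0.0022  0.0044 -0.0015] a [-0.    -0.001  0.005] pos [ 0.6263 -0.1142  0.0994] F [-2.8  2.7 12.8] open 0.0379 time 33.5
jaw_face [([320.3, 249.7], 0.63), ([359.7, 215.4], 0.26)]
trigger_top [([286.8, 264.8], 0.51)]
handle_top [([299.0, 257.3], 0.79), ([391.3, 190.3], 0.61)]
```

The squeeze is full (opening 0.038). I cycle with releases.

```bash
cat > look.py <<'E'
from h import *
C=cam('wrist');im=snapshot('wrist');r={}
for k in['jaw_face','pad_face','trigger_top','handle_top']: r[k]=[(np.round(at_z('wrist',t['centre'],.08 if 'face' in k else .128,C)[:2],4),round(t['score'],2)) for t in tip_of(k,'wrist')[:1]]
print('wrist',r)
im=snapshot('scene');cv2.imwrite('pics/s_%.1f.png'%manip.state()['time_s'],im[:,:,::-1]);r={}
for k,z in[('jaw_face',.08),('pad_face',.08),('trigger_top',.126)]: r[k]=[(np.round(at_z('scene',t['centre'],z)[:2],4),round(t['score'],2)) for t in tip_of(k,'scene')[:2]]
print('scene',r); s=manip.state();print(s['opening'],s['wrist_force'],s['eef_pos'])
E
python3 -m crank '[{"hand":0.5,"tx":0,"ty":0,"tz":0,"ax":0,"ay":0,"az":0},{"hand":0.5,"tx":0,"ty":0,"tz":0,"ax":0,"ay":0,"az":0},{"hand":0.5,"tx":0,"ty":0.002,"tz":-0.001,"ax":0,"ay":0,"az":0},{"hand":0.5,"tx":0,"ty":0.002,"tz":-0.001,"ax":0,"ay":0,"az":0}]'
python3 look.py
python3 -m crank '[{"hand":-1,"tx":0,"ty":0,"tz":0,"ax":0,"ay":0,"az":0},{"hand":-1,"tx":0,"ty":0,"tz":0,"ax":0,"ay":0,"az":0},{"hand":-1,"tx":0,"ty":0,"tz":0,"ax":0,"ay":0,"az":0},{"hand":-1,"tx":0,"ty":0,"tz":0,"ax":0,"ay":0,"az":0},{"hand":-1,"tx":0,"ty":0,"tz":0,"ax":0,"ay":0,"az":0}]'
python3 -m crank '[{"hand":0.5,"tx":0,"ty":0,"tz":0,"ax":0,"ay":0,"az":0},{"hand":0.5,"tx":0,"ty":0,"tz":0,"ax":0,"ay":0,"az":0},{"hand":0.5,"tx":0,"ty":0.002,"tz":0,"ax":0,"ay":0,"az":0},{"hand":0.5,"tx":0,"ty":0.002,"tz":0,"ax":0,"ay":0,"az":0}]'
python3 look.py
```

```text
time_s: 34.05
eef_pos: [0.6262, -0.1156, 0.0972]
orientation: [[0.997, 0.005, 0.075], [-0.075, -0.0, 0.997], [0.005, -1.0, 0.0]]
wrist_force: [-0.2, -0.4, 0.3]
opening: 0.0642
wrist {'jaw_face': [(array([ 0.6327, -0.0145]), 0.71)], 'pad_face': [], 'trigger_top': [(array([ 0.6226, -0.1405]), 0.92)], 'handle_top': [(array([ 0.6285, -0.1027]), 0.76)]}
scene {'jaw_face': [(array([ 0.6425, -0.0141]), 0.72)], 'pad_face': [(array([0.6423, 0.2236]), 0.59)], 'trigger_top': [(array([ 0.6334, -0.1412]), 0.41)]}
0.06372538509164034 [-0.2256764   0.14910128  0.05228636] [ 0.62625303 -0.11513668  0.09733361]
time_s: 34.92
eef_pos: [0.6265, -0.1143, 0.0984]
orientation: [[0.997, 0.006, 0.073], [-0.073, -0.0, 0.997], [0.006, -1.0, 0.0]]
wrist_force: [-1.4, 2.3, 9.1]
opening: 0.038
time_s: 35.25
eef_pos: [0.6266, -0.1149, 0.0961]
orientation: [[0.997, 0.006, 0.073], [-0.073, -0.001, 0.997], [0.006, -1.0, -0.0]]
wrist_force: [-0.3, -3.0, -0.3]
opening: 0.0639
wrist {'jaw_face': [(array([ 0.6329, -0.007 ]), 0.62)], 'pad_face': [], 'trigger_top': [(array([ 0.6224, -0.1403]), 0.71)], 'handle_top': [(array([ 0.6285, -0.1032]), 0.97)]}
scene {'jaw_face': [(array([ 0.642 , -0.0033]), 0.59)], 'pad_face': [(array([0.6658, 0.0099]), 0.73), (array([0.6375, 0.1089]), 0.61)], 'trigger_top': [(array([ 0.62  , -0.1418]), 0.47), (array([0.7055, 0.2646]), 0.34)]}
0.06412431830526183 [ 0.3369126  -3.45708741 -2.04289513] [ 0.62648925 -0.11434935  0.09630197]
```

The jaw advances about 7–10 mm per squeeze. Two more.

```bash

python3 -m crank '[{"hand":-1,"tx":0,"ty":0,"tz":0,"ax":0,"ay":0,"az":0},{"hand":-1,"tx":0,"ty":0,"tz":0,"ax":0,"ay":0,"az":0},{"hand":-1,"tx":0,"ty":0,"tz":0,"ax":0,"ay":0,"az":0},{"hand":-1,"tx":0,"ty":0,"tz":0,"ax":0,"ay":0,"az":0},{"hand":-1,"tx":0,"ty":0,"tz":0,"ax":0,"ay":0,"az":0}]' | grep -E 'force|opening|pos'
python3 -m crank '[{"hand":0.5,"tx":0,"ty":0,"tz":0,"ax":0,"ay":0,"az":0},{"hand":0.5,"tx":0,"ty":0,"tz":0,"ax":0,"ay":0,"az":0},{"hand":0.5,"tx":0,"ty":0.002,"tz":-0.001,"ax":0,"ay":0,"az":0},{"hand":0.5,"tx":0,"ty":0.002,"tz":-0.001,"ax":0,"ay":0,"az":0}]' | grep -E 'force|opening|pos'
python3 look.py
python3 -m crank '[{"hand":-1,"tx":0,"ty":0,"tz":0,"ax":0,"ay":0,"az":0},{"hand":-1,"tx":0,"ty":0,"tz":0,"ax":0,"ay":0,"az":0},{"hand":-1,"tx":0,"ty":0,"tz":0,"ax":0,"ay":0,"az":0},{"hand":-1,"tx":0,"ty":0,"tz":0,"ax":0,"ay":0,"az":0},{"hand":-1,"tx":0,"ty":0,"tz":0,"ax":0,"ay":0,"az":0}]' | grep -E 'force|opening|pos'
python3 -m crank '[{"hand":0.5,"tx":0,"ty":0,"tz":0,"ax":0,"ay":0,"az":0},{"hand":0.5,"tx":0,"ty":0,"tz":0,"ax":0,"ay":0,"az":0},{"hand":0.5,"tx":0,"ty":0.002,"tz":-0.001,"ax":0,"ay":0,"az":0},{"hand":0.5,"tx":0,"ty":0.002,"tz":-0.001,"ax":0,"ay":0,"az":0}]' | grep -E 'force|opening|pos'
python3 look.py
```

```text
eef_pos: [0.6266, -0.1143, 0.0974]
wrist_force: [-1.6, -2.3, 8.6]
opening: 0.0383
eef_pos: [0.6265, -0.115, 0.0951]
wrist_force: [0.1, -0.7, 0.5]
opening: 0.0641
wrist {'jaw_face': [(array([ 0.6338, -0.0016]), 0.94)], 'pad_face': [], 'trigger_top': [(array([ 0.6225, -0.1408]), 0.97)], 'handle_top': [(array([ 0.6285, -0.1035]), 0.86)]}
scene {'jaw_face': [(array([0.6423, 0.0042]), 0.96), (array([0.6387, 0.2842]), 0.46)], 'pad_face': [(array([0.6512, 0.2014]), 0.44)], 'trigger_top': [(array([ 0.6208, -0.1399]), 0.47)]}
0.06417113410995304 [ 0.29767548  0.21187985 -1.06375758] [ 0.62661506 -0.11499262  0.09546301]
eef_pos: [0.6269, -0.1143, 0.0967]
wrist_force: [-1.5, 0.8, 10.1]
opening: 0.0381
eef_pos: [0.6268, -0.1154, 0.0942]
wrist_force: [0.0, 0.2, -0.4]
opening: 0.0642
wrist {'jaw_face': [(array([0.6349, 0.0063]), 0.73)], 'pad_face': [], 'trigger_top': [(array([ 0.6208, -0.1395]), 0.89)], 'handle_top': [(array([ 0.6297, -0.1028]), 0.95)]}
scene {'jaw_face': [(array([0.6356, 0.0124]), 0.9)], 'pad_face': [(array([0.6452, 0.203 ]), 0.55)], 'trigger_top': [(array([ 0.6292, -0.1393]), 0.47), (array([0.6568, 0.096 ]), 0.21)]}
0.06413678282913858 [ 0.1256701  -0.41448507 -0.09760151] [ 0.62689282 -0.11522604  0.09467375]
```

Jaw travel is about 28 mm after four squeezes. Two more to go.

```bash

python3 -m crank '[{"hand":-1,"tx":0,"ty":0,"tz":0,"ax":0,"ay":0,"az":0},{"hand":-1,"tx":0,"ty":0,"tz":0,"ax":0,"ay":0,"az":0},{"hand":-1,"tx":0,"ty":0,"tz":0,"ax":0,"ay":0,"az":0},{"hand":-1,"tx":0,"ty":0,"tz":0,"ax":0,"ay":0,"az":0},{"hand":-1,"tx":0,"ty":0,"tz":0,"ax":0,"ay":0,"az":0}]' | grep -E 'force|opening|pos'
python3 -m crank '[{"hand":0.5,"tx":0,"ty":0,"tz":0,"ax":0,"ay":0,"az":0},{"hand":0.5,"tx":0,"ty":0,"tz":0,"ax":0,"ay":0,"az":0},{"hand":0.5,"tx":0,"ty":0.001,"tz":-0.001,"ax":0,"ay":0,"az":0},{"hand":0.5,"tx":0,"ty":0.001,"tz":-0.001,"ax":0,"ay":0,"az":0}]' | grep -E 'force|opening|pos'
python3 look.py
python3 -m crank '[{"hand":-1,"tx":0,"ty":0,"tz":0,"ax":0,"ay":0,"az":0},{"hand":-1,"tx":0,"ty":0,"tz":0,"ax":0,"ay":0,"az":0},{"hand":-1,"tx":0,"ty":0,"tz":0,"ax":0,"ay":0,"az":0},{"hand":-1,"tx":0,"ty":0,"tz":0,"ax":0,"ay":0,"az":0},{"hand":-1,"tx":0,"ty":0,"tz":0,"ax":0,"ay":0,"az":0}]' | grep -E 'force|opening|pos'
python3 look.py
```

```text
eef_pos: [0.6272, -0.1143, 0.0959]
wrist_force: [-2.4, 1.8, 8.8]
opening: 0.0381
eef_pos: [0.627, -0.1155, 0.0945]
wrist_force: [0.3, 0.2, -0.0]
opening: 0.064
wrist {'jaw_face': [(array([0.6362, 0.0125]), 0.82)], 'pad_face': [], 'trigger_top': [(array([ 0.6219, -0.1396]), 0.94)], 'handle_top': [(array([ 0.6292, -0.1032]), 0.62)]}
scene {'jaw_face': [(array([0.6389, 0.0159]), 0.62)], 'pad_face': [(array([ 0.645 , -0.4446]), 0.51), (array([0.6455, 0.2039]), 0.49)], 'trigger_top': []}
0.06393611263604027 [-0.44130952 -0.08941417  0.00664243] [ 0.62711719 -0.11527372  0.094835  ]
eef_pos: [0.6274, -0.1144, 0.096]
wrist_force: [-2.9, 2.5, 9.7]
opening: 0.0377
wrist {'jaw_face': [], 'pad_face': [], 'trigger_top': [(array([ 0.6233, -0.1266]), 0.62)], 'handle_top': [(array([ 0.6286, -0.1023]), 0.59)]}
scene {'jaw_face': [(array([0.6372, 0.0229]), 0.66), (array([ 0.4905, -0.4839]), 0.47)], 'pad_face': [(array([0.6433, 0.2108]), 0.51), (array([0.6642, 0.0071]), 0.21)], 'trigger_top': [(array([ 0.6275, -0.1283]), 0.48), (array([ 0.6885, -0.0243]), 0.16)]}
0.037859596881421397 [-2.7613011   2.79996763 10.53552464] [ 0.62737223 -0.11435157  0.09604101]
```

```bash

python3 -m crank '[{"hand":0.5,"tx":0,"ty":0,"tz":0,"ax":0,"ay":0,"az":0},{"hand":0.5,"tx":0,"ty":0,"tz":0,"ax":0,"ay":0,"az":0},{"hand":0.5,"tx":0,"ty":0.001,"tz":-0.001,"ax":0,"ay":0,"az":0},{"hand":0.5,"tx":0,"ty":0.001,"tz":-0.001,"ax":0,"ay":0,"az":0}]' | grep -E 'force|opening|pos'
python3 look.py
python3 -m crank '[{"hand":-1,"tx":0,"ty":0,"tz":0,"ax":0,"ay":0,"az":0},{"hand":-1,"tx":0,"ty":0,"tz":0,"ax":0,"ay":0,"az":0},{"hand":-1,"tx":0,"ty":0,"tz":0,"ax":0,"ay":0,"az":0},{"hand":-1,"tx":0,"ty":0,"tz":0,"ax":0,"ay":0,"az":0},{"hand":-1,"tx":0,"ty":0,"tz":0,"ax":0,"ay":0,"az":0}]' | grep -E 'force|opening|pos'
python3 look.py
```

```text
eef_pos: [0.6273, -0.1156, 0.0947]
wrist_force: [0.4, -0.1, 0.0]
opening: 0.0639
wrist {'jaw_face': [], 'pad_face': [], 'trigger_top': [(array([ 0.6215, -0.1401]), 0.61)], 'handle_top': [(array([ 0.6288, -0.1031]), 0.73)]}
scene {'jaw_face': [(array([0.6333, 0.0192]), 0.63)], 'pad_face': [(array([0.6395, 0.2087]), 0.5)], 'trigger_top': [(array([ 0.6177, -0.1376]), 0.6)]}
0.06400318661245705 [0.48193379 0.00744843 0.09108666] [ 0.62734114 -0.11528344  0.09502063]
eef_pos: [0.6276, -0.1146, 0.0963]
wrist_force: [-2.7, 2.7, 11.2]
opening: 0.0387
wrist {'jaw_face': [], 'pad_face': [(array([ 0.6589, -0.1373]), 0.49)], 'trigger_top': [(array([ 0.6235, -0.1269]), 0.91)], 'handle_top': [(array([ 0.6295, -0.1043]), 0.83)]}
scene {'jaw_face': [(array([0.641 , 0.0193]), 0.69)], 'pad_face': [(array([0.6491, 0.2078]), 0.43)], 'trigger_top': [(array([ 0.6245, -0.1285]), 0.52)]}
0.03881915120378655 [-2.68285152  1.92113798 11.59415831] [ 0.62763129 -0.11455818  0.09637015]
```

The seventh squeeze no longer moves the jaw and closes slightly less (0.0387), so the row looks gripped. I release, back off upward and look at the pad from above.

```bash

python3 -m crank '[{"hand":0.5,"tx":0,"ty":0,"tz":0,"ax":0,"ay":0,"az":0},{"hand":0.5,"tx":0,"ty":0,"tz":-0.0005,"ax":0,"ay":0,"az":0},{"hand":0.6,"tx":0,"ty":-0.005,"tz":-0.0005,"ax":0,"ay":0,"az":0},{"hand":0.6,"tx":0,"ty":-0.04,"tz":-0.0005,"ax":0,"ay":0,"az":0},{"hand":0.6,"tx":0,"ty":-0.08,"tz":-0.0005,"ax":0,"ay":0,"az":0},{"hand":0.6,"tx":0,"ty":-0.12,"tz":-0.0005,"ax":0,"ay":0,"az":0},{"hand":0.6,"tx":0,"ty":-0.15,"tz":0.03,"ax":0,"ay":0,"az":0},{"hand":0.6,"tx":0,"ty":-0.15,"tz":0.06,"ax":0,"ay":0,"az":0}]' | grep -E 'force|opening|pos'
python3 -m crank '[{"hand":0.6,"tx":0,"ty":0,"tz":0.04,"ax":0,"ay":0,"az":0},{"hand":0.6,"tx":0,"ty":0,"tz":0.08,"ax":0,"ay":0,"az":0},{"hand":0.6,"tx":0,"ty":0,"tz":0.12,"ax":0,"ay":0,"az":0},{"hand":0.6,"tx":0,"ty":0,"tz":0.16,"ax":0,"ay":0,"az":0},{"hand":0.6,"tx":0,"ty":0,"tz":0.19,"ax":0,"ay":0,"az":0},{"hand":0.6,"tx":0,"ty":0,"tz":0.19,"ax":0,"ay":0,"az":0},{"hand":0.6,"tx":0,"ty":0,"tz":0.19,"ax":0,"ay":0,"az":0}]' | grep -E 'force|opening|pos'
python3 - <<'E'
from h import *
C=cam('wrist');im=snapshot('wrist');go([.62,.16,.25],85.8)
np.savez('pics/wf.npz',R=C[1],t=C[2],K=C[0],im=im);save(im,'wf.png',1.4)
for n in['wrist','scene']:
    if n=='scene': snapshot('scene')
    for k,z in dict(tab=.113,pad_face=.08,jaw_face=.08,trigger_top=.126).items():
        for t in tip_of(k,n)[:1]: print(n,k,t['centre'],at_z(n,t['centre'],z,C if n=='wrist' else None).round(4),round(t['score'],2))
E
```

```text
eef_pos: [0.6325, -0.0545, 0.2525]
wrist_force: [0.6, 0.8, 0.5]
opening: 0.0677
eef_pos: [0.6456, 0.1381, 0.2529]
wrist_force: [1.1, -0.8, -0.4]
opening: 0.0685
go t [-0.0276  0.002   0.0224] a [-0.     0.003  0.019] pos [0.6459 0.1357 0.2525] F [-0.  -1.4 -0.5] open 0.0686 time 43.1
wrist tab [406.3, 195.6] [0.6518 0.2398 0.113 ] 0.77
wrist pad_face [363.6, 183.0] [0.6479 0.2122 0.08  ] 0.78
scene tab [388.9, 189.7] [0.6527 0.2453 0.113 ] 0.82
scene pad_face [378.4, 205.7] [0.6531 0.2062 0.08  ] 0.52
scene jaw_face [331.9, 239.9] [0.6345 0.0282 0.08  ] 0.84
scene trigger_top [285.9, 267.4] [ 0.6258 -0.1359  0.126 ] 0.73
```

View pics/wf.png

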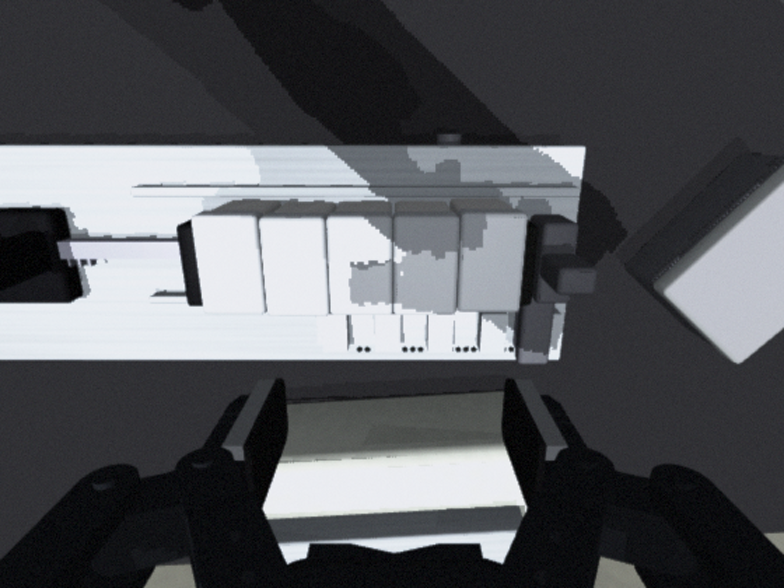

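Five boxes stand tight in the row between jaw (190,265) and pad (530,260), and the trigger is free. I estimate the pad compression from the edges.

```bash
python3 - <<'E'
from h import *
f=np.load('pics/wf.npz');C=(f['K'],f['R'],f['t']);im=f['im'];g=im.mean(2)
ey=np.array([.0732,.9973])
Y=lambda px,z:(at_z('wrist',px,z,C)[:2]@ey).round(4)
# subpixel edges: average rows
for nm,r0,r1,c0,c1 in[('tabright',186,206,410,436),('Aright',165,212,355,395),('Eleft',165,212,125,150)]:
    p=g[r0:r1,c0:c1].mean(0);print(nm,p.round().astype(int).tolist(),'from',c0)
print('A +y edge y',Y((526/1.4,260/1.4),.115),'E -y edge',Y((191/1.4,265/1.4),.115),'tab right top',Y((596/1.4,274/1.4),.131),'tab left top',Y((559/1.4,274/1.4),.131))
E
```

```text
tabright [59, 60, 59, 59, 59, 58, 59, 58, 58, 57, 57, 58, 57, 57, 54, 52, 49, 50, 49, 50, 50, 50, 49, 49, 50, 49] from 410
Aright [176, 175, 175, 175, 175, 175, 175, 175, 174, 174, 174, 174, 174, 174, 173, 170, 161, 136, 101, 67, 37, 20, 16, 15, 16, 16, 18, 21, 27, 33, 38, 41, 44, 46, 47, 48, 49, 47, 47, 46] from 355
Eleft [209, 202, 185, 161, 131, 103, 73, 45, 31, 31, 33, 35, 43, 68, 99, 130, 161, 192, 220, 236, 237, 237, 237, 237, 237] from 125
A +y edge y 0.2604 E -y edge 0.0674 tab right top 0.295 tab left top 0.2747
```

The A-edge-to-tab distance is about 6 mm (5.7–7.4) shorter than with the pad free, and the tab has not moved. So the pad is almost fully in. The trigger is back at rest and the arm is clear, so I hand in.

```bash
python3 -c "
from h import *
print(np.round(manip.state()['wrist_force'],1)); print(job.job_done())"
```

```text
[0.2 0.  0.2]
the job is handed in; nothing more can be done
None
```

The shaker is loaded and the job is handed in at about 43 s of robot time; no verdict was reported.

**What I did**
- **Stop:** I counted five white boxes, lifted the stop by its tab and dropped it into the 5-dot notch.
- **Boxes:** All five stand in the channel, broad faces together. The fourth ended up about 6 mm off centre after I placed it, so I re-gripped and centred it.
- **Clamp:** I squeezed the trigger seven times, let it go and backed the arm off. The jaw was never touched by the gripper.

**Last checks**
- **Row:** The last picture shows five upright boxes tight between jaw and pad.
- **Jaw:** It travelled about 42 mm. The seventh squeeze moved it no further and closed to 38.7 mm instead of 38 mm, so the row was resisting.
- **Pad:** I estimate it is pressed in about 6 mm, almost fully. The two edge readings gave 5.7 and 7.4 mm; 6 mm is the most it can travel, so this is only good to 1–2 mm.
- **Trigger and stop:** The trigger reads back at its rest position, and the stop sits in the notch as placed.
- **Arm:** The wrist force is near zero, so the robot touches nothing.
- **Other things on the bench:** I did not measure their positions again at the end. I saw no contact with any of them.

The networks often disagreed or missed things, for example the pad face and the box masks. I relied on edge measurements and the pictures for those points.

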